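# Put oiled carvings to dry on a heating mat

## Robot

A 6-joint arm with a two-finger parallel gripper is mounted at the origin on the work surface. World frame = base frame: x ahead of the robot, y to its left, z up, the work surface at z = 0. Lengths are in m, angles in rad, forces in N, time in s.
With the tool pointing down it reaches from about 0.35 to 0.85 m from the base axis. Payload 8.1 kg.
Tool frame: the origin (TCP) lies at the very end of the fingers, on their centre line; the grasp point (between the pads) lies 19 mm behind it; z points along the fingers, y is the direction in which the jaws open and shut (so a half turn about z gives the same grasp; the last joint's range is limited). The gripper opens to 93 mm and grips with 3 to 60 N. Pads are 15 mm wide; open, the fingers measure 128 mm over their backs; the gripper's body (75 mm by 188 mm) begins 65 mm behind the grasp point.
Start: joints at [1.134, 0.13, 1.488, -0, 1.523, -0.085], TCP at [0.207, 0.563, 0.219] pointing down, gripper open.
Joint ranges: [-2.96, 2.96], [-0.89, 2.26], [0.02, 2.5], [-1.34, 4.48], [0, 2.73], [-2.66, 2.66]. Speed limits (rad/s): [2.39, 2.39, 2.79, 3.14, 3.14, 3.14].

## Interface

Orientations are given as a rotation vector (axis times angle).
In Python, from plant import read_state, read_camera, close_job gives the robot as it stands.
- The arm moves only by the tool jog_arm, never from a script. Its argument "motion" is one flat list of numbers, 7 for each row, row after row: the opening, from 0 (shut) to 1 (fully open), then the shift along the tool's x, y, z scaled (see below), then the turn, a rotation vector about the tool's x, y, z scaled (see below). A call has 1 to 8 rows; each row is the pose to reach, as a shift and turn from the pose measured when the call began, along the tool's axes at that moment; what a row does not reach only later rows make up. The controller multiplies each number of a shift by 0.5 m and each number of a turn by 90 degrees. A row lasts 1/10 s, in which the tool goes at most 50 mm and 8.59 degrees, less where a joint would pass 70% of its speed; a pose out of reach is approached as far as the arm can. A call with a number of a shift or a turn outside -1 to 1 is refused whole. A call with a gripper value outside its range is refused whole. The fingers move at their own pace and stop on an object; "grip_force" is the grip in N (left out, the last holds). Time passes only in rows, so rows that repeat a pose let the fingers close. It gives the time, the measured TCP pose, the force and the opening at its end, in the units of the state.
- read_state(): the state, without advancing time (a new reading comes with each control period).
- read_camera(name): name is "scene" or "side" or "wrist"; returns a dict with "frame" (420x560x3 uint8, red, green, blue), "vertical_fov" (degrees; the focal length in pixels is half the picture's height over the tangent of half this angle, whatever the lens; pixels are square), "cx", "cy" (the principal point, pixels), "world_from_camera" (4x4, takes a point from camera to world coordinates); the wrist camera has in their place "hand_eye" (4x4, takes a point from camera to tool coordinates, whose origin is the TCP and whose axes are the flange's). Camera axes: x right, y down, z forward; pixel columns grow to the right and rows downward; lengths in m; the calibration is good to about 2 mm. A picture is of the moment at which its call begins: read the wrist's pose just before it. There is no depth.
- close_job(): hands the job in, once; it reports no verdict.
The state is a dict: "t": time; "q": joint angles; "dq": joint speeds; "joint_torque": joint torques, N m; "tool_pos": TCP position; "orientation": TCP orientation; "force": force on the tool from outside, world axes, zero at the start; "wrist_torque": the same for the moment, N m; "opening": finger opening in m.
Only numpy, scipy, OpenCV 4.12 (cv2) and the standard library are available. Lean on these libraries where they do the work, as an engineer would, in place of code of your own. Each camera call takes 0.05 s, during which the arm holds its last target.

## Task

Put the oiled carvings to dry: slide the oak relief panel along the bench, without lifting it, into the printed frame on the heating mat, and set every rosette that is there, carved face up, wholly on the other half of the mat, clear of one another. Turn the thermostat dial until its pointer stands at the orange marker. When all that is done, press the green, the yellow and the blue key fully, one at a time in that order, and leave the tools and other things on the bench where they are.

Things in the scene. Friction and masses are not known exactly. Their poses are not given: they have to be found in the camera images.
- mat: heating mat, a brick-red sheet flat on the bench, 240 mm along its x by 270 mm along its y, so thin (1 mm, no edge to catch on) that things slide onto it and stand on it at bench height. Origin: its centre; x away from the robot, y to the robot's left. A pale line along its x axis (y = 0) divides it: left half (y > 0) for the panel, right half (y < 0) for the rosettes
- frame_centre (a point): centre of the pale printed frame (four corner angles, 144 mm along the mat's x by 104 mm along its y inside) on the left half of the mat, at (0, 70 mm) in the mat's frame
- panel: oiled oak relief panel, 140 mm along its x, 100 mm along its y, 24 mm high, too wide to grip flat; 0.18 to 0.36 kg, slides on the bench. Origin: centre of its underside; z up. It starts to the left of the mat with its x axis within about 0.3 rad of the world's. Either way round is right
- rosette1: oiled carved rosette, pale limewood with six petals: a disc 46 mm in diameter, 22 mm high, 35 g, carved face up. Origin: centre of its underside; z out of the carved face. Three or all four rosettes are there (absent: None); they start on a sheet of paper right of the mat, nearer the robot than the controller, in a row some 70 mm apart
- rosette2: oiled carved rosette, dark walnut with eight petals: a disc 46 mm in diameter, 22 mm high, 35 g, carved face up. Origin: centre of its underside; z out of the carved face. Three or all four rosettes are there (absent: None); they start on a sheet of paper right of the mat, nearer the robot than the controller, in a row some 70 mm apart
- rosette3: oiled carved rosette, pale limewood with six petals and a dark boss: a disc 46 mm in diameter, 22 mm high, 35 g, carved face up. Origin: centre of its underside; z out of the carved face. Three or all four rosettes are there (absent: None); they start on a sheet of paper right of the mat, nearer the robot than the controller, in a row some 70 mm apart
- rosette4: oiled carved rosette, mid-brown oak with eight petals: a disc 46 mm in diameter, 22 mm high, 35 g, carved face up. Origin: centre of its underside; z out of the carved face. Three or all four rosettes are there (absent: None); they start on a sheet of paper right of the mat, nearer the robot than the controller, in a row some 70 mm apart
- controller: the mat's controller, a fixed grey box 130 mm (x) by 160 mm (y), top at 55 mm, to the right of the mat. Origin: centre of its underside; x points away from the robot. On its top are the dial, a dark display and, along the edge nearest the robot, three round keys: from the robot's left to right green, yellow, blue
- dial (a joint): angle of the thermostat dial in rad, 0 at the lower end of the scale, growing to 4.71 as it is turned clockwise seen from above; it stays where it is left (friction 0.03 N m)
- dial_grip (a point): on the dial's axis at the height to grip, 86 mm over the bench. The dial is a grey bar knob: the bar is 42 mm long, 14 mm thick and 30 mm high (its top 93 mm over the bench) on a 44 mm disc 8 mm high. This point's x axis runs along the bar towards the pointer end (white line)
- dial_pointer (a point): the point that the dial's pointer marks on the scale, 34 mm from the axis; it turns with the dial
- marker_tip (a point): tip of the orange set-marker clipped to the scale round the dial, 34 mm from the dial's axis; it does not move during a run. It stands 1.3 to 4.2 rad along the scale, at least 0.6 rad past the dial's start
- key_power_top (a point): centre of the top of the green power key, 23 mm in diameter, 66 mm over the bench when up; pressed straight down, full travel 5 mm at 5 N, springs back. Keys are 45 mm apart
- key_timer_top (a point): centre of the top of the yellow timer key, 23 mm in diameter, 66 mm over the bench when up; pressed straight down, full travel 5 mm at 5 N, springs back. Keys are 45 mm apart
- key_start_top (a point): centre of the top of the blue start key, 23 mm in diameter, 66 mm over the bench when up; pressed straight down, full travel 5 mm at 5 N, springs back. Keys are 45 mm apart
- key_power (a joint): how far the green key is pressed, 0 to 0.005 m; it counts as pressed beyond 0.0035
- key_timer (a joint): how far the yellow key is pressed, 0 to 0.005 m; it counts as pressed beyond 0.0035
- key_start (a joint): how far the blue key is pressed, 0 to 0.005 m; it counts as pressed beyond 0.0035
- gouge1: carving gouge lying beyond the mat, 240 mm long, brown handle; leave alone. Origin under it, where blade meets handle
- oil_tin: green oil tin, 60 mm across, 75 mm high, standing to the left of the panel; leave alone. Origin: centre of its underside
- brush: oiling brush lying to the right of the rosettes; leave alone
- mallet: round carver's mallet lying behind the mat, head 84 mm thick; leave alone
- horse: carved wooden horse on a plinth, 200 mm tall, to the right of the controller; leave alone. Origin: centre of the plinth's underside
- pencil: green carpenter's pencil, 180 mm long, lying near the robot on the left; leave alone
There are look-alikes about, which are no part of the job. Leave any pink or turquoise look-alike of the rosette2 alone.

How it is judged:
On the way, in this order (a step that is already met when the one before it is completed fails the run):
1. the panel lies in its frame, every rosette is on the other half of the mat and the dial points at the orange marker (horizontal distance between panel and frame_centre below 0.012 m and angle between the x axis of panel and the x axis of mat, either way round below 0.14 rad and x of rosette1 in the frame of mat between -0.1 and 0.1 m and y of rosette1 in the frame of mat between -0.115 and -0.02 m and height (world z) of each of rosette1, rosette2, rosette3, rosette4 below 0.006 m and angle between each of rosette1, rosette2, rosette3, rosette4's own z axis and vertical below 0.15 rad and x of rosette2 in the frame of mat between -0.1 and 0.1 m and y of rosette2 in the frame of mat between -0.115 and -0.02 m and x of rosette3 in the frame of mat between -0.1 and 0.1 m and y of rosette3 in the frame of mat between -0.115 and -0.02 m and x of rosette4 in the frame of mat between -0.1 and 0.1 m and y of rosette4 in the frame of mat between -0.115 and -0.02 m and horizontal distance between rosette1 and rosette2 above 0.048 m and horizontal distance between each of rosette1, rosette2 and rosette3 above 0.048 m and horizontal distance between each of rosette1, rosette2, rosette3 and rosette4 above 0.048 m and horizontal distance between dial_pointer and marker_tip below 0.004 m), for 0.2 s.
2. then the green key is pressed (value of joint key_power above 0.0035 m), for 0.05 s.
3. then the yellow key is pressed (value of joint key_timer above 0.0035 m), for 0.05 s.
4. then the blue key is pressed (value of joint key_start above 0.0035 m), for 0.05 s.
At the end, for the whole second after the job is handed in: Panel within 12 mm and 8 degrees of its frame; each rosette flat, face up, wholly on the right half of the mat (within 3 mm), centres over 48 mm apart; pointer within 4 mm of the marker tip; keys up; all at rest (all of step 1 and linear speed of each of panel, rosette1, rosette2, rosette3, rosette4 below 0.01 m/s and value of joint each of key_power, key_timer, key_start below 0.0015 m); the robot touches nothing.
It fails at once if the panel is lifted more than 20 mm off the bench (height (world z) of panel above 0.02 m).
It fails at once if two keys are pressed at once (value of joint each of key_power, key_timer above 0.0035 m or value of joint each of key_power, key_start above 0.0035 m or value of joint each of key_timer, key_start above 0.0035 m).
It fails at once if a tool or other bystander is moved more than 30 mm (distance of any of gouge1, oil_tin, brush, mallet, horse, pencil from where it was at the start of the episode above 0.03 m).
Of rosette1, rosette2, rosette3, rosette4 only 3 to 4 are there at a start; the rules pass over those that are not, and their reading is None.
At some moment in a run one of panel, rosette1, rosette2, rosette3, rosette4 may be knocked a few centimetres aside while the robot is not near it.
It also fails if it takes over 210 s, if anything falls off the work surface, if the arm or the gripper's body presses on something with over 40 N, if the wrist force passes 120 N, or if a joint passes its speed limit or range.

## Working session

There is one attempt and no reset: what is moved stays moved. The work goes in short steps, Python scripts to look and compute and a tool call to move; the robot and the scene stay as the last step left them, time stands still between calls to the robot, and variables do not carry over. Pictures are saved under pics/ and viewed, and the job is handed in when it is done.

Besides the shell and the picture viewer there is one more tool, called after "Request:" as name(argument=value, ...), one argument or row to a line, values as JSON. jog_arm: Moves the arm, as the interface text tells. Its arguments: {"type":"object","properties":{"motion":{"type":"array","items":{"type":"number"}},"grip_force":{"type":"number"}},"required":["motion"]}

```bash
mkdir -p pics; ls; cat > h.py <<'E'
import numpy as np, cv2
from scipy.spatial.transform import Rotation as R
from plant import read_state, read_camera
def snap(name,fn=None):
    s=read_state(); c=read_camera(name)
    if fn: cv2.imwrite('pics/'+fn,c['frame'][:,:,::-1])
    c['s']=s
    if 'hand_eye' in c:
        T=np.eye(4);T[:3,:3]=R.from_rotvec(s['orientation']).as_matrix();T[:3,3]=s['tool_pos']
        c['W']=T@np.array(c['hand_eye'])
    else: c['W']=np.array(c['world_from_camera'])
    h=c['frame'].shape[0]; c['f']=h/2/np.tan(np.radians(c['vertical_fov'])/2)
    return c
def ray(c,px,z):
    px=np.atleast_2d(px).astype(float)
    d=np.c_[(px[:,0]-c['cx'])/c['f'],(px[:,1]-c['cy'])/c['f'],np.ones(len(px))]
    d=d@c['W'][:3,:3].T; o=c['W'][:3,3]
    return o+d*((z-o[2])/d[:,2])[:,None]
def proj(c,P):
    P=np.atleast_2d(P); q=(P-c['W'][:3,3])@c['W'][:3,:3]
    return np.c_[q[:,0]/q[:,2]*c['f']+c['cx'],q[:,1]/q[:,2]*c['f']+c['cy']]
E
python3 - <<'E'
from h import *
print(read_state())
for n in ['scene','side','wrist']:
    c=snap(n,n+'0.png'); print(n,c['vertical_fov'],c['cx'],c['cy'],c['W'].round(3).tolist(), [k for k in c])
E
```

```text
pics
{'t': 0.0, 'q': array([ 1.13356392e+00,  1.31150495e-01,  1.48926234e+00, -3.10981454e-06,
        1.52296226e+00, -8.54212548e-02]), 'dq': array([ 0.00133261, -0.00096261, -0.00119088,  0.00067712, -0.0010955 ,
       -0.0004926 ]), 'joint_torque': array([-3.40517021e-03, -5.59809387e+01, -4.91775978e+01,  7.63591100e-02,
        3.47837352e-02, -1.63655895e-04]), 'tool_pos': array([0.20651772, 0.56275333, 0.2176031 ]), 'orientation': array([-5.49697617e-01, -3.09266150e+00,  2.70565620e-03]), 'force': array([-0.3764454 , -0.25406563, -0.78397153]), 'wrist_torque': array([ 0.03273242, -0.01446711,  0.01868788]), 'opening': 0.0933090077843519}
scene 46.18715318873956 278.1107912548494 220.25612799361437 [[0.804, 0.501, -0.319, 1.001], [0.594, -0.669, 0.446, -0.696], [0.01, -0.549, -0.836, 1.348], [0.0, 0.0, 0.0, 1.0]] ['frame', 'vertical_fov', 'cx', 'cy', 'world_from_camera', 's', 'W', 'f']
side 49.21552694965506 285.567226215053 212.2272778597493 [[0.911, -0.283, 0.3, 0.151], [-0.413, -0.606, 0.68, -0.846], [-0.011, -0.743, -0.669, 0.951], [0.0, 0.0, 0.0, 1.0]] ['frame', 'vertical_fov', 'cx', 'cy', 'world_from_camera', 's', 'W', 'f']
wrist 62.80899941954495 279.3461553961538 208.05921641953626 [[0.345, 0.903, 0.256, 0.136], [0.939, -0.331, -0.096, 0.589], [-0.002, 0.274, -0.962, 0.384], [0.0, 0.0, 0.0, 1.0]] ['frame', 'vertical_fov', 'cx', 'cy', 'hand_eye', 's', 'W', 'f']
```

View pics/scene0.png

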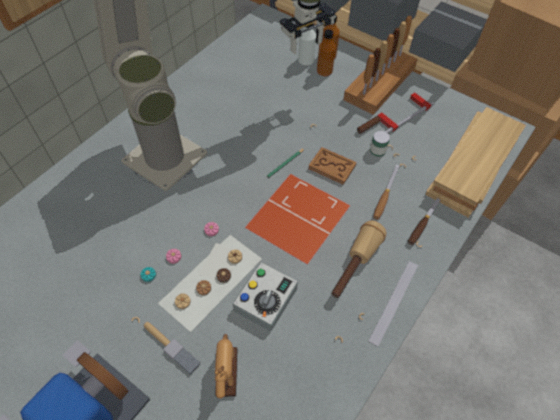

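View pics/side0.png

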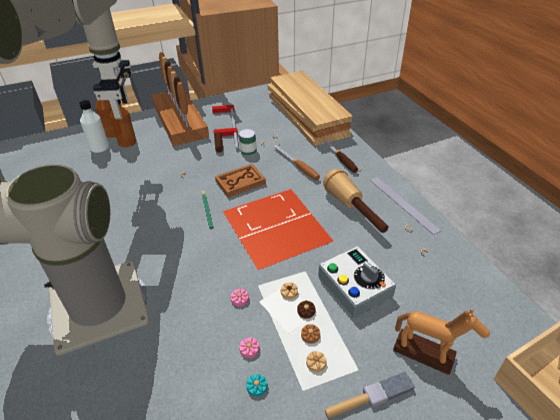

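View pics/wrist0.png

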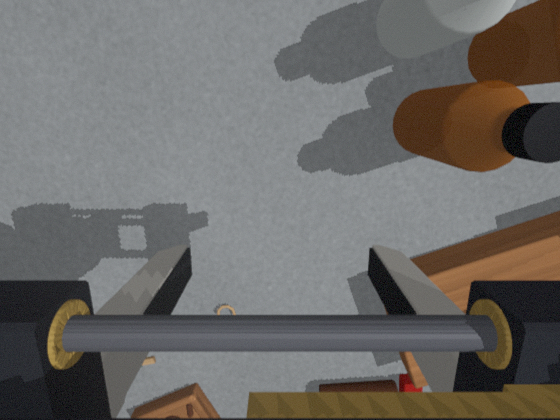

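The views show all four rosettes on the paper (scene ≈(235,257), (224,275), (203,287), (183,300)). The panel is at (332,166), the mat at (298,217) and the controller at (265,295). The pink and turquoise look-alikes lie nearer the robot. Next I'll crop and measure.

```bash
python3 - <<'E'
from h import *
for n in ['scene','side']:
    c=snap(n); f=c['frame']; hsv=cv2.cvtColor(f,cv2.COLOR_RGB2HSV)
    if n=='scene': crop=f[140:340,150:370]
    else: crop=f[150:390,190:410]
    cv2.imwrite(f'pics/{n}crop.png',cv2.resize(crop,None,fx=3.2,fy=2.5 if 0 else 3.2 if n=='x' else 2.9 if n=='scene' else 2.45,interpolation=cv2.INTER_CUBIC)[:,:,::-1])
    # mat
    m=cv2.inRange(hsv,(0,190,120),(9,255,255))
    m=cv2.morphologyEx(m,cv2.MORPH_CLOSE,np.ones((7,7)))
    cs=max(cv2.findContours(m,0,1)[0],key=cv2.contourArea)
    P=ray(c,cs[:,0],0.001)[:,:2]
    r=cv2.minAreaRect(P.astype(np.float32)); print(n,'mat',r)
E
```

```text
scene mat ((0.5832070708274841, 0.8137845396995544), (0.015585474669933319, 0.049675602465867996), 74.53801727294922)
side mat ((0.5266265273094177, 0.07890062034130096), (0.23536041378974915, 0.2638736665248871), 2.3646903038024902)
```

View pics/scenecrop.png

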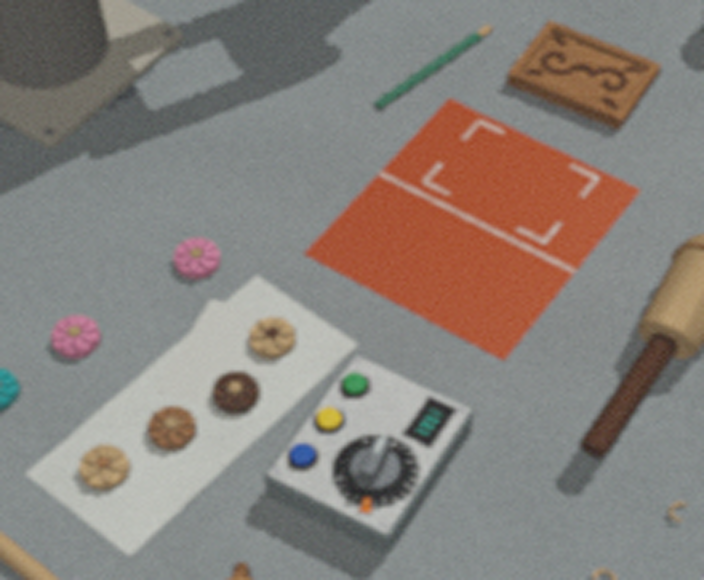

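View pics/sidecrop.png

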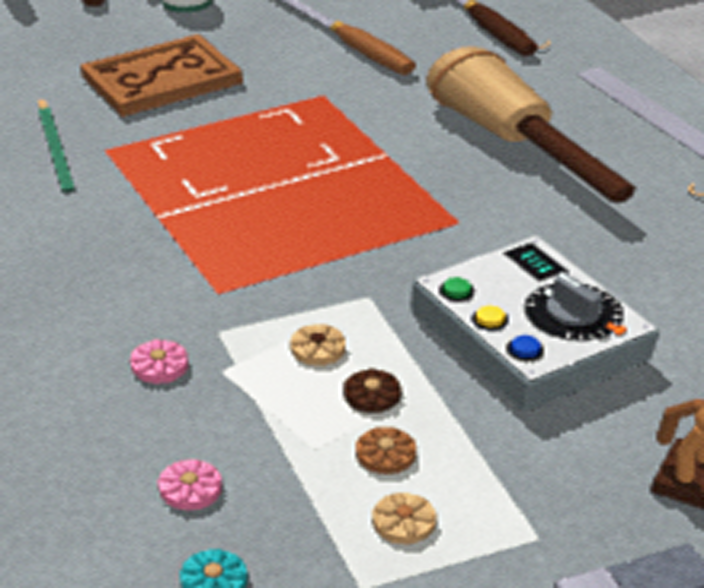

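```bash
python3 - <<'E'
from h import *
for n,pts in [('scene',dict(mat=(280,230),panel=(320,160),ros=(205,287)))]:
    c=snap(n); f=c['frame']; hsv=cv2.cvtColor(f,cv2.COLOR_RGB2HSV)
    for k,(u,v) in pts.items(): print(k,hsv[v-2:v+3:2,u-2:u+3:2].tolist())
E
```

```text
mat [[[8, 179, 167], [8, 182, 167], [7, 172, 168]], [[7, 169, 167], [7, 173, 168], [7, 170, 170]], [[7, 177, 166], [9, 174, 170], [8, 180, 167]]]
panel [[[13, 130, 143], [13, 131, 125], [8, 121, 97]], [[13, 125, 137], [10, 115, 95], [13, 123, 145]], [[14, 128, 134], [10, 130, 96], [14, 129, 140]]]
ros [[[19, 89, 166], [16, 96, 149], [14, 123, 143]], [[15, 96, 136], [16, 104, 137], [13, 115, 129]], [[12, 107, 138], [13, 111, 124], [14, 116, 136]]]
```

```bash
cat > meas.py <<'E'
from h import *
def mats(c,lo=(0,150,100),hi=(11,255,255)):
    hsv=cv2.cvtColor(c['frame'],cv2.COLOR_RGB2HSV)
    m=cv2.inRange(hsv,lo,hi); m=cv2.morphologyEx(m,cv2.MORPH_CLOSE,np.ones((7,7)))
    out=[]
    for cs in cv2.findContours(m,0,cv2.CHAIN_APPROX_NONE)[0]:
        if cv2.contourArea(cs)<1500: continue
        P=ray(c,cs[:,0],0.001)[:,:2]
        r=cv2.minAreaRect(P.astype(np.float32)); out.append(r)
    return out
def blobs(c,m,z,amin=30):
    n,l,st,ce=cv2.connectedComponentsWithStats(m)
    for i in range(1,n):
        if st[i,4]>=amin: print(st[i,4],ce[i].round(1),ray(c,ce[i],z)[0].round(4))
E
python3 - <<'E'
from meas import *
for n in ['scene','side']:
    c=snap(n); print(n,[r for r in mats(c)])
    hsv=cv2.cvtColor(c['frame'],cv2.COLOR_RGB2HSV)
    for nm,lo,hi,z in [('green',(50,130,60),(80,255,255),.066),('yellow',(22,150,120),(32,255,255),.066),('blue',(108,130,60),(125,255,255),.066),('orange',(8,200,180),(16,255,255),.06)]:
        print(nm); blobs(c,cv2.inRange(hsv,lo,hi),z,15)
    # panel corners: brown mask
    m=cv2.inRange(hsv,(5,75,40),(25,255,200))
    print('brown'); blobs(c,cv2.morphologyEx(m,cv2.MORPH_CLOSE,np.ones((3,3))),.011,120)
E
```

```text
scene [((0.5282973647117615, 0.07582057267427444), (0.23406802117824554, 0.2631969451904297), 2.4383912086486816)]
green
26 [260.5 272. ] [ 0.5768 -0.1873  0.066 ]
yellow
39 [252.4 284.2] [ 0.5821 -0.2321  0.066 ]
blue
39 [244.  296.6] [ 0.5869 -0.2768  0.066 ]
1753 [ 64.7 401.6] [ 0.4059 -0.7668  0.066 ]
orange
brown
1093 [21.6 10.7] [-1.0935  0.2322  0.011 ]
239 [285.3   6.6] [-0.1739  0.9716  0.011 ]
17768 [472.7  70.1] [0.6904 1.0842 0.011 ]
5142 [475.4 161.1] [0.9007 0.6384 0.011 ]
144 [369.  123.9] [0.5058 0.5674 0.011 ]
986 [331.8 165.2] [0.5032 0.3167 0.011 ]
4971 [297.8 217.9] [0.5355 0.0638 0.011 ]
1435 [364.9 243. ] [0.7604 0.1129 0.011 ]
193 [418.5 229.6] [0.8728 0.2595 0.011 ]
135 [234.6 256. ] [ 0.4606 -0.1696  0.011 ]
121 [223.3 274.7] [ 0.4741 -0.2401  0.011 ]
154 [203.2 287.2] [ 0.4529 -0.3075  0.011 ]
160 [182.1 300.7] [ 0.4321 -0.3772  0.011 ]
183 [155.9 333.2] [ 0.4403 -0.4944  0.011 ]
1125 [225.2 368.1] [ 0.6599 -0.4537  0.011 ]
737 [102.5 375.2] [ 0.408  -0.6645  0.011 ]
side [((0.5260096788406372, 0.07821234315633774), (0.23776303231716156, 0.2684270739555359),
[... 393 characters left out ...]
]
orange
brown
38093 [392.1  74.3] [1.404  0.7622 0.011 ]
1058 [46.1 52.6] [-0.0278  1.7241  0.011 ]
1407 [119.  118.6] [0.2008 0.9002 0.011 ]
581 [ 53.  115.2] [-0.0381  1.0435  0.011 ]
124 [218.2 142. ] [0.5072 0.5693 0.011 ]
186 [346.3 161.1] [0.8749 0.2625 0.011 ]
217 [306.6 169.3] [0.7283 0.2785 0.011 ]
1017 [239.9 180. ] [0.5015 0.3198 0.011 ]
978 [351.1 198.1] [0.7885 0.0824 0.011 ]
185 [289.1 291.2] [ 0.4559 -0.1711  0.011 ]
242 [306. 309.] [ 0.4708 -0.239   0.011 ]
2836 [435.1 339.2] [ 0.7063 -0.4421  0.011 ]
282 [310.2 333.5] [ 0.4487 -0.3063  0.011 ]
3325 [533.1 377.2] [ 0.8395 -0.6076  0.011 ]
219 [316.  362.3] [ 0.4269 -0.3784  0.011 ]
259 [346.1 407.5] [ 0.4366 -0.4963  0.011 ]
```

```bash
cat > plan.py <<'E'
from h import *
import sys
# args: x,y,z,psi_deg ; tool y at angle psi, z down
def plan(targets):
    s=read_state(); R0=R.from_rotvec(s['orientation']).as_matrix(); p0=np.array(s['tool_pos'])
    ty=R0[:2,1]; print('t %.1f now'%s['t'],p0.round(4),'psi %.1f'%np.degrees(np.arctan2(ty[1],ty[0])),'tilt',R0[:2,2].round(3),'F',np.round(s['force'],1),'open %.4f'%s['opening'], 'q1,q6',s['q'][[0,5]].round(2))
    for x,y,z,a in targets:
        a=np.radians(a); Y=np.array([np.cos(a),np.sin(a),0]); Z=np.array([0,0,-1.]); X=np.cross(Y,Z)
        Rt=np.c_[X,Y,Z]; d=R0.T@(np.array([x,y,z])-p0)/.5; w=R.from_matrix(R0.T@Rt).as_rotvec()/(np.pi/2)
        print((x,y,z),','.join('%.3f'%v for v in np.r_[d,w]))
if __name__=='__main__': plan([tuple(float(v) for v in a.split(',')) for a in sys.argv[1:]])
E
python3 plan.py 0.50,0.30,0.25,0
```

```text
t 0.4 now [0.2067 0.5632 0.2185] psi 69.8 tilt [-0. -0.] F [-0.2 -0.5 -0.5] open 0.0932 q1,q6 [ 1.13 -0.09]
(0.5, 0.3, 0.25) -0.732,-0.292,-0.063,-0.000,0.000,0.776
```

Request:
jog_arm(
  motion=[1,-0.732,-0.292,-0.063,0,0,0.776,1,-0.732,-0.292,-0.063,0,0,0.776,1,-0.732,-0.292,-0.063,0,0,0.776,1,-0.732,-0.292,-0.063,0,0,0.776,1,-0.732,-0.292,-0.063,0,0,0.776,1,-0.732,-0.292,-0.063,0,0,0.776,1,-0.732,-0.292,-0.063,0,0,0.776,1,-0.732,-0.292,-0.063,0,0,0.776],
)

```text
t: 1.2
tool_pos: [0.5015, 0.2981, 0.2504]
orientation: [2.207, 2.235, 0.0]
force: [0.1, 0.5, 0.3]
opening: 0.0933
```

```bash
python3 - <<'E'
from h import *
c=snap('wrist','w1.png'); print(c['s']['tool_pos'],c['s']['orientation'],c['s']['t'])
E
```

```text
[0.50151458 0.2981451  0.25044974] [2.20744116e+00 2.23473772e+00 4.84993228e-04] 1.2
```

View pics/w1.png

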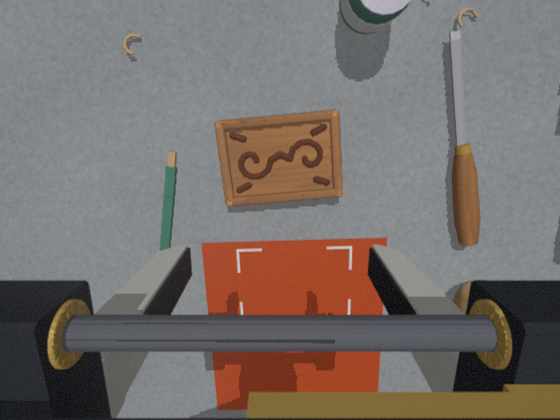

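The panel is at (280,157), the frame's left corner angles at (248,255) and (340,250), and the tin at (370,10).

```bash
cat > pan.py <<'E'
from meas import *
def panel(c,lo=(5,75,40),hi=(25,235,200)):
    hsv=cv2.cvtColor(c['frame'],cv2.COLOR_RGB2HSV)
    red=cv2.inRange(hsv,(0,185,100),(9,255,255))
    m=cv2.inRange(hsv,lo,hi)&~red; m[:105]*=1
    m=cv2.morphologyEx(m,cv2.MORPH_CLOSE,np.ones((5,5)))
    m=cv2.morphologyEx(m,cv2.MORPH_OPEN,np.ones((5,5)))
    for cs in cv2.findContours(m,0,cv2.CHAIN_APPROX_NONE)[0]:
        if cv2.contourArea(cs)<3000: continue
        for z in (.024,.012):
            r=cv2.minAreaRect(ray(c,cs[:,0],z)[:,:2].astype(np.float32))
            print('px',cs[:,0].mean(0).round(),'z',z,np.round(r[0],4),np.round(r[1],4),round(r[2],1))
E
python3 - <<'E'
from pan import *
c=snap('wrist'); panel(c)
print('corners',ray(c,[(217,122),(338,111),(342,194),(229,206)],.024)[:,:2].round(4).tolist())
print('frame outer/inner',ray(c,[(240,252),(350,248)],.001)[:,:2].round(4).tolist(),'mat',ray(c,[(203,243),(386,238),(218,409),(379,403)],.001)[:,:2].round(4).tolist())
print('tin',ray(c,[(370,25)],.0)[:,:2])
E
```

```text
px [372. 396.] z 0.024 [ 0.6633 -0.004 ] [0.1145 0.4985] 89.7
px [372. 396.] z 0.012 [ 0.6681 -0.0154] [0.118  0.5137] 89.7
px [249. 267.] z 0.024 [0.4775 0.1666] [0.1363 0.1065] 2.4
px [249. 267.] z 0.012 [0.4766 0.1604] [0.1405 0.1098] 2.4
px [275. 152.] z 0.024 [0.5027 0.3196] [0.1382 0.0988] 5.9
px [275. 152.] z 0.012 [0.5026 0.3181] [0.1424 0.1018] 5.9
corners [[0.4384, 0.356], [0.5721, 0.3675], [0.5811, 0.2736], [0.4476, 0.2593]]
frame outer/inner [[0.456, 0.1904], [0.5994, 0.1956]] mat [[0.4085, 0.2031], [0.6452, 0.2093], [0.4142, -0.066], [0.6571, -0.0559]]
tin [[0.60698529 0.45797755]]
```

```bash
python3 plan.py 0.4955,.396,.15,5.7 .4955,.396,.012,5.7
```

```text
t 1.3 now [0.5038 0.2959 0.2505] psi 0.5 tilt [ 0.002 -0.001] F [-0.8  0.3 -0.4] open 0.0931 q1,q6 [0.44 0.44]
(0.4955, 0.396, 0.15) 0.201,-0.015,0.201,0.001,0.001,-0.058
(0.4955, 0.396, 0.012) 0.201,-0.016,0.477,0.001,0.001,-0.058
```

Request:
jog_arm(
  motion=[1,0.201,-0.015,0.201,0,0,-0.058,1,0.201,-0.015,0.201,0,0,-0.058,1,0.201,-0.015,0.201,0,0,-0.058,1,0.201,-0.015,0.3,0,0,-0.058,1,0.201,-0.015,0.4,0,0,-0.058,1,0.201,-0.016,0.46,0,0,-0.058,1,0.201,-0.016,0.477,0,0,-0.058,1,0.201,-0.016,0.477,0,0,-0.058],
)

```text
t: 2.1
tool_pos: [0.4939, 0.3958, 0.0105]
orientation: [2.106, 2.329, -0.004]
force: [-0.2, 0.5, -0.2]
opening: 0.0931
```

```bash
python3 plan.py .4973,.385,.012,5.7 .4973,.370,.012,5.7 .503,.34,.012,5 .508,.31,.012,4 .513,.28,.012,3.5  .518,.25,.012,2.4 .522,.225,.012,2.4  .5256,.205,.012,2.4
```

```text
t 2.1 now [0.4939 0.3958 0.0105] psi 5.8 tilt [-0.001 -0.003] F [-0.2  0.5 -0.2] open 0.0931 q1,q6 [0.6 0.5]
(0.4973, 0.385, 0.012) -0.022,0.004,-0.003,-0.001,0.002,0.001
(0.4973, 0.37, 0.012) -0.052,0.001,-0.003,-0.001,0.002,0.001
(0.503, 0.34, 0.012) -0.113,0.007,-0.003,-0.001,0.002,0.009
(0.508, 0.31, 0.012) -0.174,0.011,-0.002,-0.001,0.002,0.020
(0.513, 0.28, 0.012) -0.234,0.015,-0.002,-0.001,0.002,0.025
(0.518, 0.25, 0.012) -0.295,0.019,-0.002,-0.001,0.002,0.038
(0.522, 0.225, 0.012) -0.345,0.021,-0.002,-0.001,0.002,0.038
(0.5256, 0.205, 0.012) -0.386,0.025,-0.002,-0.001,0.002,0.038
```

Request:
jog_arm(
  motion=[1,-0.022,0.002,-0.003,0,0,0,1,-0.04,0.002,-0.003,0,0,0,1,-0.06,0.002,-0.003,0,0,0.004,1,-0.085,0.005,-0.003,0,0,0.008,1,-0.11,0.007,-0.003,0,0,0.012,1,-0.135,0.009,-0.003,0,0,0.016,1,-0.16,0.01,-0.003,0,0,0.02,1,-0.185,0.012,-0.003,0,0,0.024],
)

```text
t: 2.9
tool_pos: [0.5093, 0.3031, 0.0122]
orientation: [2.15, 2.289, -0.004]
force: [-1.0, 3.0, 1.8]
opening: 0.0926
```

```bash
python3 plan.py  .5256,.215,.012,2.4
```

```text
t 2.9 now [0.5093 0.3031 0.0122] psi 3.6 tilt [-0.001 -0.003] F [-1.   3.   1.8] open 0.0926 q1,q6 [0.45 0.39]
(0.5256, 0.215, 0.012) -0.178,0.022,0.001,-0.001,0.002,0.013
```

Request:
jog_arm(
  motion=[1,-0.025,0.004,0,0,0,0.003,1,-0.05,0.008,0,0,0,0.006,1,-0.075,0.011,0,0,0,0.01,1,-0.1,0.014,0,0,0,0.013,1,-0.125,0.017,0,0,0,0.013,1,-0.15,0.02,0,0,0,0.013,1,-0.165,0.022,0,0,0,0.013,1,-0.178,0.022,0,0,0,0.013],
)

```text
t: 3.7
tool_pos: [0.5259, 0.2141, 0.0123]
orientation: [2.174, 2.266, -0.005]
force: [-0.3, 0.9, -0.9]
opening: 0.0932
```

```bash
python3 - <<'E'
from h import *
c=snap('wrist','w2.png'); print(c['s']['tool_pos'],c['s']['force'],c['s']['t'])
c=snap('side','s2.png')
E
```

```text
[0.52589812 0.21407007 0.01233308] [-0.26417728  0.92266308 -0.89608258] 3.7
```

View pics/w2.png

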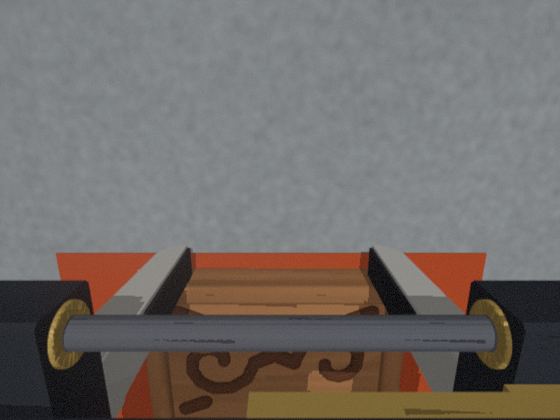

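View pics/s2.png

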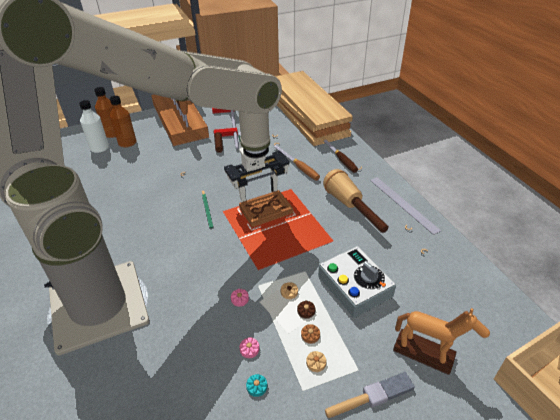

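Request:
jog_arm(
  motion=[1,-0.006,0,0,0,0,0,1,-0.013,0,0,0,0,0,1,-0.017,0,0,0,0,0,1,-0.017,0,0,0,0,0,1,0.05,0,0,0,0,0,1,0.05,0,-0.1,0,0,0,1,0.0,0,-0.3,0,0,0,1,-0.05,0,-0.45,0,0,0],
)

```text
t: 4.6
tool_pos: [0.5254, 0.2133, 0.16]
orientation: [2.173, 2.268, -0.007]
force: [0.5, -0.5, 0.1]
opening: 0.0926
```

```bash
python3 plan.py  .525,.13,.27,0
```

```text
t 4.6 now [0.5254 0.2133 0.16  ] psi 2.5 tilt [-0.002 -0.004] F [ 0.5 -0.5  0.1] open 0.0926 q1,q6 [0.3  0.26]
(0.525, 0.13, 0.27) -0.167,-0.008,-0.219,-0.001,0.003,0.027
```

Request:
jog_arm(
  motion=[1,-0.167,-0.008,-0.219,0,0,0.027,1,-0.167,-0.008,-0.219,0,0,0.027,1,-0.167,-0.008,-0.219,0,0,0.027,1,-0.167,-0.008,-0.219,0,0,0.027,1,-0.167,-0.008,-0.219,0,0,0.027,1,-0.167,-0.008,-0.219,0,0,0.027],
)

```text
t: 5.2
tool_pos: [0.5246, 0.1304, 0.2682]
orientation: [-2.221, -2.222, 0.01]
force: [-0.1, 0.5, 0.2]
opening: 0.0933
```

```bash
python3 - <<'E'
from pan import *
c=snap('wrist','w3.png'); print(c['s']['tool_pos'],c['s']['dq'].round(3),c['s']['t'])
panel(c)
E
```

```text
[0.52455943 0.13044529 0.2682447 ] [ 0.01   0.012  0.01  -0.     0.    -0.003] 5.2
px [401. 405.] z 0.024 [ 0.6987 -0.2103] [0.4914 0.0644] 0.3
px [401. 405.] z 0.012 [ 0.7038 -0.2226] [0.5057 0.0663] 0.3
px [489. 207.] z 0.024 [0.7807 0.0773] [0.1042 0.1747] 0.1
px [489. 207.] z 0.012 [0.7882 0.0735] [0.1073 0.1798] 0.1
px [270. 210.] z 0.024 [0.5272 0.0848] [0.2278 0.2558] 2.4
px [270. 210.] z 0.012 [0.5272 0.0812] [0.2345 0.2633] 2.4
```

View pics/w3.png

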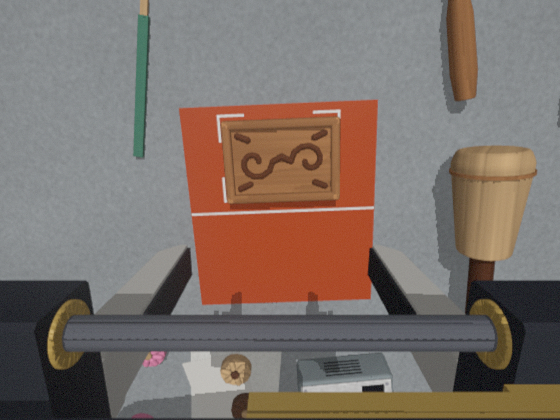

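```bash
python3 - <<'E'
from pan import *
c=snap('wrist'); hsv=cv2.cvtColor(c['frame'],cv2.COLOR_RGB2HSV)
print(hsv[150:170:6,280:330:9].tolist(), hsv[250,280],hsv[150,205])
r=mats(c,(0,150,100),(12,255,255)); print(r)
t=ray(c,[(225,120),(338,118),(339,201),(230,204)],.024)[:,:2]; print(t.round(4).tolist(),t.mean(0))
m=ray(c,[(183,110),(377,101),(371,299),(202,304)],.001)[:,:2]; print(m.round(4).tolist(),m.mean(0))
print(ray(c,[(193,214),(374,208)],.001)[:,:2])
im=c['frame'][95:215,170:390]; cv2.imwrite('pics/w3c.png',cv2.resize(im,None,fx=3.5,fy=3.5,interpolation=2)[:,:,::-1])
E
```

```text
[[[14, 139, 149], [14, 134, 152], [10, 140, 91], [14, 138, 153], [9, 142, 88], [14, 134, 156]], [[10, 138, 102], [12, 143, 130], [14, 138, 157], [14, 131, 161], [14, 130, 157], [13, 131, 163]], [[13, 134, 139], [9, 145, 79], [14, 136, 158], [12, 149, 91], [12, 146, 101], [13, 133, 150]], [[14, 133, 159], [14, 132, 157], [14, 136, 150], [8, 129, 89], [9, 151, 86], [14, 135, 155]]] [  8 194 171] [  8 179 172]
[((0.5273277759552002, 0.07802349328994751), (0.23928594589233398, 0.2684946656227112), 2.4321446418762207)]
[[0.4607, 0.1942], [0.5911, 0.1966], [0.5971, 0.0977], [0.4625, 0.0935]] [0.52785799 0.14549758]
[[0.4066, 0.2052], [0.6406, 0.2158], [0.6535, -0.0521], [0.4132, -0.0611]] [0.52846987 0.07695445]
[[0.40964421 0.07330954]
 [0.64732274 0.08213613]]
```

View pics/w3c.png

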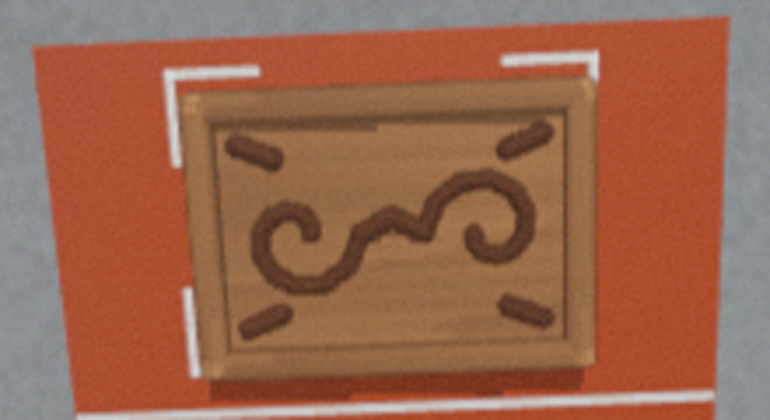

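The panel lies in the frame within about 4 mm and 1°. Next, the rosettes.

```bash
python3 plan.py  .47,-.30,.27,0
```

```text
t 5.3 now [0.5243 0.1307 0.2678] psi 0.1 tilt [-0.005 -0.004] F [0.9 0.4 0. ] open 0.0929 q1,q6 [0.15 0.15]
(0.47, -0.3, 0.27) -0.861,-0.110,0.000,-0.003,0.003,0.001
```

Request:
jog_arm(
  motion=[1,-0.861,-0.11,0,-0.003,0.003,0,1,-0.861,-0.11,0,-0.003,0.003,0,1,-0.861,-0.11,0,-0.003,0.003,0,1,-0.861,-0.11,0,-0.003,0.003,0,1,-0.861,-0.11,0,-0.003,0.003,0,1,-0.861,-0.11,0,-0.003,0.003,0,1,-0.861,-0.11,0,-0.003,0.003,0,1,-0.861,-0.11,0,-0.003,0.003,0],
)

```text
t: 6.1
tool_pos: [0.4735, -0.2677, 0.2686]
orientation: [-2.217, -2.222, 0.001]
force: [0.9, 0.5, 0.7]
opening: 0.0929
```

Request:
jog_arm(
  motion=[1,-0.06,0,0,0,0,0,1,-0.06,0,0,0,0,0,1,-0.06,0,0,0,0,0],
)

```text
t: 6.4
tool_pos: [0.4733, -0.2972, 0.267]
orientation: [-2.216, -2.219, 0.001]
force: [-0.1, 0.5, -0.3]
opening: 0.093
```

```bash
python3 - <<'E'
from pan import *
c=snap('wrist','w4.png'); print(c['s']['tool_pos'],c['s']['dq'].round(3),c['s']['t'])
E
```

```text
[ 0.47325795 -0.29719114  0.26701326] [ 0.034 -0.025  0.008  0.004  0.003  0.004] 6.4
```

View pics/w4.png

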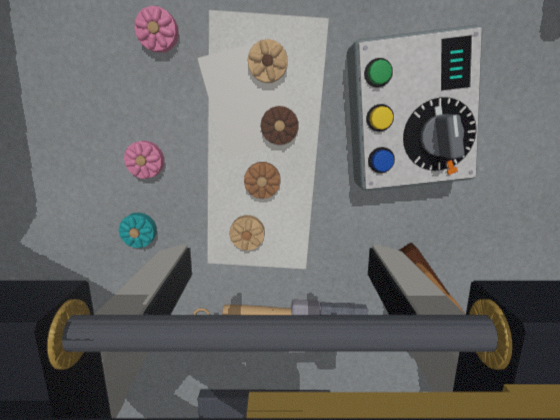

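Very clear: rosettes at (267,60), (279,125), (262,180) and (247,233); keys at (379,72), (380,117) and (382,160); dial centre near (440,133); orange marker at (452,168).

```bash
python3 - <<'E'
from pan import *
c=snap('wrist'); print(c['s']['tool_pos'])
f=c['frame'];hsv=cv2.cvtColor(f,cv2.COLOR_RGB2HSV)
m=cv2.inRange(hsv,(3,70,20),(28,255,230)); m=cv2.morphologyEx(m,cv2.MORPH_CLOSE,np.ones((5,5))); m[270:]=0
print('ros');blobs(c,m,.013,300)
for nm,lo,hi,z in [('green',(50,130,60),(80,255,255),.066),('yellow',(22,150,120),(32,255,255),.066),('blue',(108,130,60),(125,255,255),.066),('orange',(5,180,150),(20,255,255),.058)]:
    mm=cv2.inRange(hsv,lo,hi); mm[270:]=0; print(nm); blobs(c,mm,z,25)
print('box corners',ray(c,[(358,46),(480,29),(476,176),(367,189)],.055)[:,:2].round(4).tolist())
cv2.imwrite('pics/w4c.png',cv2.resize(f[80:200,350:490],None,fx=5,fy=5,interpolation=2)[:,:,::-1])
E
```

```text
[ 0.4735712  -0.29650356  0.26746014]
ros
1317 [267.   61.1] [ 0.4587 -0.1665  0.013 ]
1077 [278.7 125.4] [ 0.4722 -0.2375  0.013 ]
469 [380.3 118.1] [ 0.5923 -0.2286  0.013 ]
1018 [261.4 180.3] [ 0.4508 -0.304   0.013 ]
933 [246.4 232.8] [ 0.4306 -0.3732  0.013 ]
335 [414.8 256.7] [ 0.6526 -0.4058  0.013 ]
green
419 [379.6  72.1] [ 0.5732 -0.1833  0.066 ]
yellow
392 [381.  117.9] [ 0.5783 -0.2276  0.066 ]
blue
393 [381.6 160.7] [ 0.5826 -0.2718  0.066 ]
orange
71 [450.2 168.4] [ 0.6608 -0.281   0.058 ]
box corners [[0.5523, -0.1576], [0.6728, -0.1418], [0.6922, -0.29], [0.572, -0.3052]]
```

View pics/w4c.png

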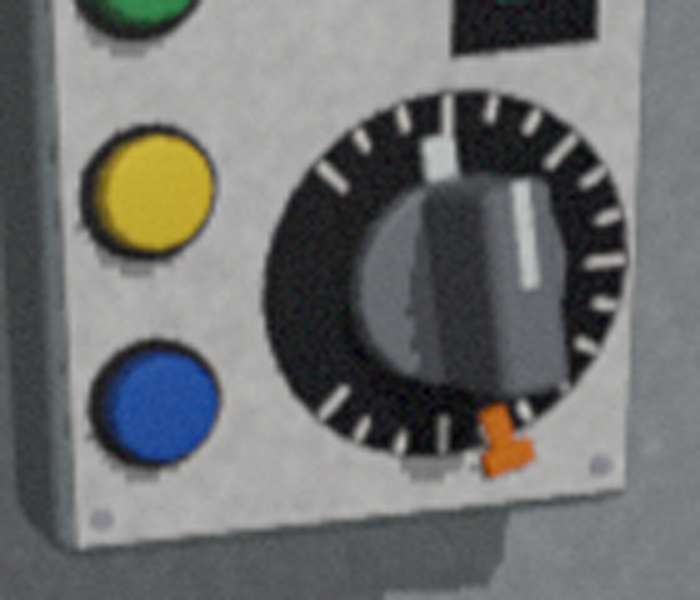

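```bash
python3 plan.py  .458,-.168,.08,0 .458,-.168,.005,0
```

```text
t 6.5 now [ 0.4738 -0.2962  0.2679] psi 0.2 tilt [-0.003  0.003] F [0.1 0.5 0.2] open 0.0931 q1,q6 [-0.65 -0.65]
(0.458, -0.168, 0.08) 0.255,-0.029,0.377,-0.002,-0.002,0.002
(0.458, -0.168, 0.005) 0.255,-0.029,0.527,-0.002,-0.002,0.002
```

Request:
jog_arm(
  motion=[0.7,0.255,-0.029,0.377,-0.002,-0.002,0.002,0.7,0.255,-0.029,0.377,-0.002,-0.002,0.002,0.7,0.255,-0.029,0.377,-0.002,-0.002,0.002,0.7,0.255,-0.029,0.377,-0.002,-0.002,0.002,0.7,0.255,-0.029,0.4,-0.002,-0.002,0.002,0.7,0.255,-0.029,0.46,-0.002,-0.002,0.002,0.7,0.255,-0.029,0.51,-0.002,-0.002,0.002,0.7,0.255,-0.029,0.527,-0.002,-0.002,0.002],
  grip_force=10,
)

```text
t: 7.3
tool_pos: [0.4561, -0.1653, 0.0021]
orientation: [-2.215, -2.222, 0.002]
force: [-0.8, 0.3, 0.5]
opening: 0.065
```

Request:
jog_arm(
  motion=[0.7,0,0,0,0,0,0,0.3,0,0,0,0,0,0,0.3,0,0,0,0,0,0,0.3,0,0,0,0,0,0,0.3,0,0,0,0,0,0,0.3,0,0,-0.03,0,0,0,0.3,0,0,-0.1,0,0,0],
)

```text
t: 8.0
tool_pos: [0.4537, -0.1643, 0.0499]
orientation: [-2.211, -2.218, 0.006]
force: [0.6, -0.5, -0.8]
opening: 0.0457
```

```bash
python3 plan.py  .590,.040,.08,2 .590,.040,.006,2
```

```text
t 8.0 now [ 0.4537 -0.1643  0.0499] psi 0.2 tilt [-0.009  0.004] F [ 0.6 -0.5 -0.8] open 0.0457 q1,q6 [-0.45 -0.46]
(0.59, 0.04, 0.08) 0.408,0.273,-0.061,-0.006,-0.003,-0.020
(0.59, 0.04, 0.006) 0.407,0.275,0.087,-0.006,-0.003,-0.020
```

Request:
jog_arm(
  motion=[0.3,0.1,0.07,-0.061,-0.006,-0.003,-0.02,0.3,0.408,0.273,-0.061,-0.006,-0.003,-0.02,0.3,0.408,0.273,-0.061,-0.006,-0.003,-0.02,0.3,0.408,0.273,-0.061,-0.006,-0.003,-0.02,0.3,0.408,0.273,-0.061,-0.006,-0.003,-0.02,0.3,0.408,0.273,-0.061,-0.006,-0.003,-0.02,0.3,0.408,0.274,0.03,-0.006,-0.003,-0.02,0.3,0.408,0.275,0.07,-0.006,-0.003,-0.02],
)

```text
t: 8.8
tool_pos: [0.5888, 0.0404, 0.0118]
orientation: [-2.181, -2.259, 0.003]
force: [-0.7, 0.2, -0.9]
opening: 0.0459
```

```bash
python3 plan.py  .590,.040,.005,2 .590,.040,.1,2
```

```text
t 8.8 now [0.5888 0.0404 0.0118] psi 2.0 tilt [-0.002 -0.   ] F [-0.7  0.2 -0.9] open 0.0459 q1,q6 [-0.02 -0.05]
(0.59, 0.04, 0.005) -0.001,0.002,0.014,-0.002,0.000,0.000
(0.59, 0.04, 0.1) -0.001,0.002,-0.176,-0.002,0.000,0.000
```

Request:
jog_arm(
  motion=[0.3,0,0.002,0.008,0,0,0,0.3,0,0.002,0.015,0,0,0,0.3,0,0.002,0.015,0,0,0,0.7,0,0.002,0.015,0,0,0,0.7,0,0.002,0.015,0,0,0,0.7,0,0.002,0.015,0,0,0,0.7,0,0.002,-0.08,0,0,0,0.7,0,0.002,-0.17,0,0,0],
)

```text
t: 9.6
tool_pos: [0.5884, 0.0405, 0.0967]
orientation: [-2.179, -2.257, 0.007]
force: [0.4, -0.2, 1.1]
opening: 0.0649
```

```bash
python3 plan.py  .472,-.2375,.08,0 .472,-.2375,.006,0
```

```text
t 9.6 now [0.5884 0.0405 0.0967] psi 2.0 tilt [-0.006 -0.   ] F [ 0.4 -0.2  1.1] open 0.0649 q1,q6 [-0.02 -0.05]
(0.472, -0.2375, 0.08) -0.548,-0.252,0.035,-0.004,0.000,0.022
(0.472, -0.2375, 0.006) -0.547,-0.251,0.183,-0.004,0.000,0.022
```

Request:
jog_arm(
  motion=[0.7,-0.548,-0.252,0.02,-0.004,0,0.022,0.7,-0.548,-0.252,0.02,-0.004,0,0.022,0.7,-0.548,-0.252,0.02,-0.004,0,0.022,0.7,-0.548,-0.252,0.02,-0.004,0,0.022,0.7,-0.548,-0.252,0.02,-0.004,0,0.022,0.7,-0.548,-0.252,0.02,-0.004,0,0.022,0.7,-0.548,-0.252,0.04,-0.004,0,0.022,0.7,-0.548,-0.252,0.08,-0.004,0,0.022],
)

```text
t: 10.4
tool_pos: [0.4728, -0.2403, 0.0593]
orientation: [2.221, 2.215, 0.002]
force: [1.1, -0.2, -1.1]
opening: 0.0654
```

```bash
python3 plan.py  .472,-.2375,.005,0; python3 - <<'E'
from h import *
c=snap('wrist','w5.png')
E
```

```text
t 10.4 now [ 0.4728 -0.2403  0.0593] psi -0.2 tilt [ 0.004 -0.003] F [ 1.1 -0.2 -1.1] open 0.0654 q1,q6 [-0.57 -0.56]
(0.472, -0.2375, 0.005) 0.006,-0.002,0.109,0.003,0.002,-0.002
```

View pics/w5.png

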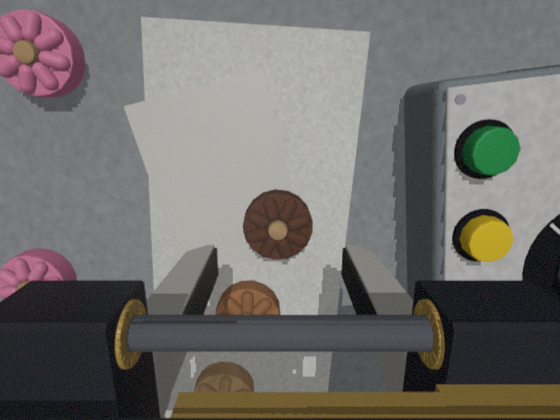

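The walnut rosette is centred between the fingers at (278,224). Gripping it now.

Request:
jog_arm(
  motion=[0.7,0.006,-0.002,0.08,0.003,0.002,-0.002,0.7,0.006,-0.002,0.108,0.003,0.002,-0.002,0.7,0.006,-0.002,0.108,0.003,0.002,-0.002,0.3,0.006,-0.002,0.108,0.003,0.002,-0.002,0.3,0.006,-0.002,0.108,0.003,0.002,-0.002,0.3,0.006,-0.002,0.108,0.003,0.002,-0.002,0.3,0.006,-0.002,0.06,0.003,0.002,-0.002,0.3,0.006,-0.002,-0.04,0.003,0.002,-0.002],
)

```text
t: 11.25
tool_pos: [0.4659, -0.2323, 0.0707]
orientation: [-2.208, -2.211, 0.005]
force: [0.1, -0.9, -0.2]
opening: 0.046
```

```bash
python3 plan.py  .470,.035,.08,2 .470,.035,.004,2
```

```text
t 11.2 now [ 0.4659 -0.2323  0.0707] psi 0.1 tilt [-0.014  0.009] F [ 0.1 -0.9 -0.2] open 0.0460 q1,q6 [-0.56 -0.56]
(0.47, 0.035, 0.08) 0.535,0.009,-0.014,-0.009,-0.006,-0.021
(0.47, 0.035, 0.004) 0.533,0.011,0.138,-0.009,-0.006,-0.021
```

Request:
jog_arm(
  motion=[0.3,0.535,0.009,-0.014,-0.009,-0.006,-0.021,0.3,0.535,0.009,-0.014,-0.009,-0.006,-0.021,0.3,0.535,0.009,-0.014,-0.009,-0.006,-0.021,0.3,0.535,0.009,-0.014,-0.009,-0.006,-0.021,0.3,0.535,0.009,-0.014,-0.009,-0.006,-0.021,0.3,0.535,0.009,-0.014,-0.009,-0.006,-0.021,0.3,0.535,0.01,0.06,-0.009,-0.006,-0.021,0.3,0.533,0.011,0.12,-0.009,-0.006,-0.021],
)

```text
t: 12.05
tool_pos: [0.4709, 0.036, 0.0131]
orientation: [2.179, 2.261, 0.003]
force: [0.5, 0.2, -1.6]
opening: 0.0459
```

```bash
python3 plan.py  .470,.035,.004,2 .470,.035,.1,2
```

```text
t 12.1 now [0.4709 0.036  0.0131] psi 2.1 tilt [0.002 0.   ] F [ 0.5  0.2 -1.6] open 0.0459 q1,q6 [-0.03 -0.07]
(0.47, 0.035, 0.004) -0.002,-0.002,0.018,0.002,-0.000,0.001
(0.47, 0.035, 0.1) -0.002,-0.001,-0.174,0.002,-0.000,0.001
```

Request:
jog_arm(
  motion=[0.3,-0.002,-0.002,0.008,0,0,0,0.3,-0.002,-0.002,0.017,0,0,0,0.3,-0.002,-0.002,0.017,0,0,0,0.7,-0.002,-0.002,0.017,0,0,0,0.7,-0.002,-0.002,0.017,0,0,0,0.7,-0.002,-0.002,0.017,0,0,0,0.7,-0.002,-0.002,-0.08,0,0,0,0.7,-0.002,-0.002,-0.17,0,0,0],
)

```text
t: 12.85
tool_pos: [0.4682, 0.035, 0.0983]
orientation: [-2.179, -2.261, 0.001]
force: [1.7, -0.6, -0.3]
opening: 0.0652
```

```bash
python3 plan.py  .451,-.305,.08,0 .451,-.305,.05,0
```

```text
t 12.8 now [0.4682 0.035  0.0983] psi 2.1 tilt [-0.001  0.   ] F [ 1.7 -0.6 -0.3] open 0.0652 q1,q6 [-0.03 -0.07]
(0.451, -0.305, 0.08) -0.678,-0.059,0.036,-0.001,-0.000,0.023
(0.451, -0.305, 0.05) -0.678,-0.059,0.096,-0.001,-0.000,0.023
```

Request:
jog_arm(
  motion=[0.7,-0.678,-0.059,0.036,-0.001,0,0.023,0.7,-0.678,-0.059,0.036,-0.001,0,0.023,0.7,-0.678,-0.059,0.036,-0.001,0,0.023,0.7,-0.678,-0.059,0.036,-0.001,0,0.023,0.7,-0.678,-0.059,0.036,-0.001,0,0.023,0.7,-0.678,-0.059,0.036,-0.001,0,0.023,0.7,-0.678,-0.059,0.05,-0.001,0,0.023,0.7,-0.678,-0.059,0.08,-0.001,0,0.023],
)

```text
t: 13.65
tool_pos: [0.4516, -0.3109, 0.06]
orientation: [2.222, 2.213, -0.0]
force: [0.4, 0.7, 0.2]
opening: 0.0647
```

```bash
python3 plan.py  .451,-.305,.005,0; python3 - <<'E'
from h import *
c=snap('wrist','w6.png')
E
```

```text
t 13.7 now [ 0.4516 -0.3109  0.06  ] psi -0.2 tilt [ 0.004 -0.004] F [0.4 0.7 0.2] open 0.0647 q1,q6 [-0.7  -0.69]
(0.451, -0.305, 0.005) 0.012,-0.002,0.110,0.002,0.003,-0.002
```

View pics/w6.png

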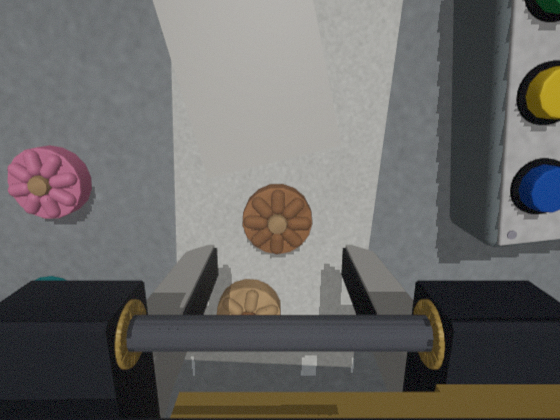

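The oak rosette is centred at (277,219), as before. Same grip sequence.

Request:
jog_arm(
  motion=[0.7,0.012,-0.002,0.08,0.002,0.003,-0.002,0.7,0.012,-0.002,0.108,0.002,0.003,-0.002,0.7,0.012,-0.002,0.108,0.002,0.003,-0.002,0.3,0.012,-0.002,0.108,0.002,0.003,-0.002,0.3,0.012,-0.002,0.108,0.002,0.003,-0.002,0.3,0.012,-0.002,0.108,0.002,0.003,-0.002,0.3,0.012,-0.002,0.06,0.002,0.003,-0.002,0.3,0.012,-0.002,-0.04,0.002,0.003,-0.002],
)

```text
t: 14.5
tool_pos: [0.4457, -0.2979, 0.0722]
orientation: [-2.21, -2.21, -0.001]
force: [0.9, -0.8, -0.2]
opening: 0.0456
```

```bash
python3 plan.py  .592,-.017,.08,2 .592,-.017,.004,2
```

```text
t 14.5 now [ 0.4457 -0.2979  0.0722] psi 0.0 tilt [-0.011  0.012] F [ 0.9 -0.8 -0.2] open 0.0456 q1,q6 [-0.69 -0.69]
(0.592, -0.017, 0.08) 0.562,0.293,-0.012,-0.007,-0.008,-0.022
(0.592, -0.017, 0.004) 0.560,0.294,0.140,-0.007,-0.008,-0.022
```

Request:
jog_arm(
  motion=[0.3,0.35,0.08,-0.03,-0.007,-0.008,-0.022,0.3,0.35,0.08,-0.03,-0.007,-0.008,-0.022,0.3,0.35,0.08,-0.03,-0.007,-0.008,-0.022,0.3,0.562,0.293,-0.03,-0.007,-0.008,-0.022,0.3,0.562,0.293,-0.03,-0.007,-0.008,-0.022,0.3,0.562,0.293,-0.03,-0.007,-0.008,-0.022,0.3,0.562,0.293,-0.012,-0.007,-0.008,-0.022,0.3,0.562,0.293,0.04,-0.007,-0.008,-0.022],
)

```text
t: 15.3
tool_pos: [0.5965, -0.0133, 0.057]
orientation: [2.174, 2.26, 0.008]
force: [0.2, 0.7, -0.3]
opening: 0.0457
```

```bash
python3 plan.py  .592,-.017,.005,2 .592,-.017,.1,2
```

```text
t 15.3 now [ 0.5965 -0.0133  0.057 ] psi 2.2 tilt [ 0.007 -0.   ] F [ 0.2  0.7 -0.3] open 0.0457 q1,q6 [-0.11 -0.15]
(0.592, -0.017, 0.005) -0.007,-0.010,0.104,0.005,0.000,0.002
(0.592, -0.017, 0.1) -0.007,-0.009,-0.086,0.005,0.000,0.002
```

Request:
jog_arm(
  motion=[0.3,-0.007,-0.01,0.05,0.005,0,0.002,0.3,-0.007,-0.01,0.09,0.005,0,0.002,0.3,-0.007,-0.01,0.103,0.005,0,0.002,0.3,-0.007,-0.01,0.103,0.005,0,0.002,0.7,-0.007,-0.01,0.103,0.005,0,0.002,0.7,-0.007,-0.01,0.103,0.005,0,0.002,0.7,-0.007,-0.01,0.103,0.005,0,0.002,0.7,-0.007,-0.01,0.02,0.005,0,0.002],
)

```text
t: 16.1
tool_pos: [0.587, -0.0166, 0.0419]
orientation: [-2.176, -2.255, 0.011]
force: [-0.6, 0.3, -0.6]
opening: 0.0644
```

```bash
python3 plan.py  .50,-.1,.1,1 .430,-.374,.08,0
```

```text
t 16.1 now [ 0.587  -0.0166  0.0419] psi 2.0 tilt [-0.011  0.   ] F [-0.6  0.3 -0.6] open 0.0644 q1,q6 [-0.12 -0.15]
(0.5, -0.1, 0.1) -0.161,-0.181,-0.114,-0.007,-0.000,0.011
(0.43, -0.374, 0.08) -0.703,-0.340,-0.073,-0.007,-0.000,0.023
```

Request:
jog_arm(
  motion=[0.7,0,0,-0.114,-0.007,0,0.01,0.7,-0.161,-0.181,-0.114,-0.007,0,0.011,0.7,-0.161,-0.181,-0.114,-0.007,0,0.011,0.7,-0.703,-0.34,-0.073,-0.007,0,0.023,0.7,-0.703,-0.34,-0.073,-0.007,0,0.023,0.7,-0.703,-0.34,-0.073,-0.007,0,0.023,0.7,-0.703,-0.34,-0.073,-0.007,0,0.023,0.7,-0.703,-0.34,-0.073,-0.007,0,0.023],
)

```text
t: 16.9
tool_pos: [0.444, -0.327, 0.0842]
orientation: [2.221, 2.219, 0.001]
force: [1.0, -0.3, 0.1]
opening: 0.0651
```

```bash
python3 plan.py  .430,-.374,.06,0
```

```text
t 16.9 now [ 0.444  -0.327   0.0842] psi -0.1 tilt [ 0.002 -0.001] F [ 1.  -0.3  0.1] open 0.0651 q1,q6 [-0.73 -0.73]
(0.43, -0.374, 0.06) -0.094,-0.028,0.048,0.001,0.000,-0.001
```

Request:
jog_arm(
  motion=[0.7,-0.094,-0.028,0.048,0.001,0,0,0.7,-0.094,-0.028,0.048,0.001,0,0,0.7,-0.094,-0.028,0.048,0.001,0,0],
)

```text
t: 17.2
tool_pos: [0.429, -0.3751, 0.0599]
orientation: [-2.226, -2.217, 0.0]
force: [-0.1, 0.1, 0.5]
opening: 0.0652
```

```bash
python3 plan.py  .430,-.374,.005,0;  python3 - <<'E'
from h import *
c=snap('wrist','w7.png')
E
```

```text
t 17.2 now [ 0.429  -0.3751  0.0599] psi -0.2 tilt [-0.  0.] F [-0.1  0.1  0.5] open 0.0652 q1,q6 [-0.81 -0.8 ]
(0.43, -0.374, 0.005) 0.002,0.002,0.110,-0.000,-0.000,-0.002
```

View pics/w7.png

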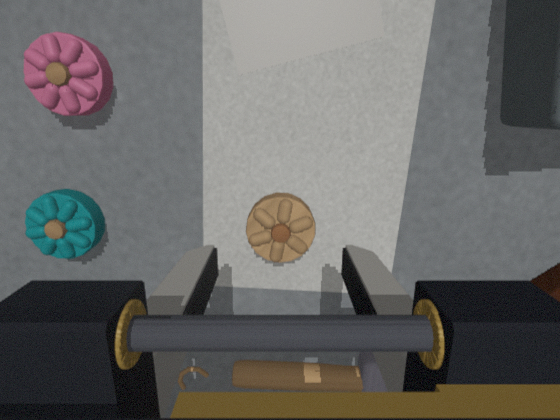

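The limewood rosette is centred at (281,229).

Request:
jog_arm(
  motion=[0.7,0.002,0.002,0.08,0,0,0,0.7,0.002,0.002,0.108,0,0,0,0.7,0.002,0.002,0.108,0,0,0,0.3,0.002,0.002,0.108,0,0,0,0.3,0.002,0.002,0.108,0,0,0,0.3,0.002,0.002,0.108,0,0,0,0.3,0.002,0.002,0.06,0,0,0,0.3,0.002,0.002,-0.04,0,0,0],
)

```text
t: 18.05
tool_pos: [0.4283, -0.3705, 0.0774]
orientation: [-2.219, -2.213, -0.001]
force: [-0.3, -0.9, -1.0]
opening: 0.0456
```

```bash
python3 plan.py  .472,-.022,.08,2 .472,-.022,.004,2
```

```text
t 18.1 now [ 0.4283 -0.3705  0.0774] psi -0.1 tilt [-0.005  0.006] F [-0.3 -0.9 -1. ] open 0.0456 q1,q6 [-0.8 -0.8]
(0.472, -0.022, 0.08) 0.697,0.086,-0.002,-0.003,-0.004,-0.024
(0.472, -0.022, 0.004) 0.696,0.086,0.150,-0.003,-0.004,-0.024
```

Request:
jog_arm(
  motion=[0.3,0.697,0.086,-0.01,-0.003,-0.004,-0.024,0.3,0.697,0.086,-0.01,-0.003,-0.004,-0.024,0.3,0.697,0.086,-0.01,-0.003,-0.004,-0.024,0.3,0.697,0.086,-0.01,-0.003,-0.004,-0.024,0.3,0.697,0.086,-0.01,-0.003,-0.004,-0.024,0.3,0.697,0.086,-0.01,-0.003,-0.004,-0.024,0.3,0.697,0.086,-0.01,-0.003,-0.004,-0.024,0.3,0.697,0.086,0.04,-0.003,-0.004,-0.024],
)

```text
t: 18.85
tool_pos: [0.4761, -0.0173, 0.0635]
orientation: [2.172, 2.261, 0.009]
force: [0.3, -0.2, -0.8]
opening: 0.0452
```

```bash
python3 plan.py  .472,-.022,.005,2
```

```text
t 18.9 now [ 0.4761 -0.0173  0.0635] psi 2.3 tilt [ 0.009 -0.   ] F [ 0.3 -0.2 -0.8] open 0.0452 q1,q6 [-0.15 -0.19]
(0.472, -0.022, 0.005) -0.009,-0.010,0.117,0.006,0.000,0.003
```

Request:
jog_arm(
  motion=[0.3,-0.009,-0.01,0.05,0.006,0,0.003,0.3,-0.009,-0.01,0.1,0.006,0,0.003,0.3,-0.009,-0.01,0.116,0.006,0,0.003,0.3,-0.009,-0.01,0.116,0.006,0,0.003,0.7,-0.009,-0.01,0.116,0.006,0,0.003,0.7,-0.009,-0.01,0.116,0.006,0,0.003,0.7,-0.009,-0.01,0.116,0.006,0,0.003,0.7,-0.009,-0.01,0.03,0.006,0,0.003],
)

```text
t: 19.65
tool_pos: [0.4665, -0.0214, 0.0438]
orientation: [-2.176, -2.254, 0.011]
force: [-0.1, 0.7, -0.9]
opening: 0.0649
```

```bash
python3 plan.py  .525,.08,.32,0
```

```text
t 19.6 now [ 0.4665 -0.0214  0.0438] psi 2.0 tilt [-0.011  0.001] F [-0.1  0.7 -0.9] open 0.0649 q1,q6 [-0.16 -0.19]
(0.525, 0.08, 0.32) 0.200,0.118,-0.553,-0.007,-0.001,0.022
```

Request:
jog_arm(
  motion=[0.7,0,0,-0.1,-0.007,0,0.02,0.7,0.2,0.118,-0.553,-0.007,0,0.022,0.7,0.2,0.118,-0.553,-0.007,0,0.022,0.7,0.2,0.118,-0.553,-0.007,0,0.022,0.7,0.2,0.118,-0.553,-0.007,0,0.022,0.7,0.2,0.118,-0.553,-0.007,0,0.022,0.7,0.2,0.118,-0.553,-0.007,0,0.022,0.7,0.2,0.118,-0.553,-0.007,0,0.022],
)

```text
t: 20.45
tool_pos: [0.526, 0.0807, 0.3218]
orientation: [2.218, 2.222, 0.006]
force: [0.5, -0.5, -0.0]
opening: 0.0653
```

```bash
python3 - <<'E'
from h import *
c=snap('wrist','w8.png'); print(c['s']['tool_pos'],c['s']['dq'].round(3))
E
```

```text
[0.52601151 0.08074391 0.32182424] [-0.022  0.014  0.082 -0.002 -0.015 -0.007]
```

View pics/w8.png

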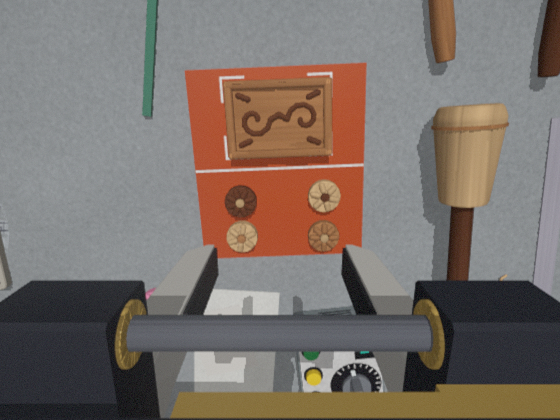

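All four rosettes are on the right half, at (241,202), (324,196), (242,238) and (323,237), and the panel is in its frame. Measuring them in the mat frame.

```bash
python3 - <<'E'
from pan import *
c=snap('wrist'); f=c['frame']; hsv=cv2.cvtColor(f,cv2.COLOR_RGB2HSV)
r=[r for r in mats(c,(0,150,100),(12,255,255)) if .2<r[1][0]<.28][0]; print(r)
a=np.radians(r[2]); M=np.array([[np.cos(a),np.sin(a)],[-np.sin(a),np.cos(a)]])
def tm(px,z): return (M@(ray(c,px,z)[:,:2]-r[0]).T).T.round(4)
print(hsv[202,235],hsv[196,316],hsv[238,234],hsv[237,316],hsv[215,280])
red=cv2.inRange(hsv,(0,155,110),(12,255,255)); m=cv2.bitwise_not(red); m[:165]=0;m[255:]=0;m[:, :205]=0;m[:,360:]=0
m=cv2.morphologyEx(m,cv2.MORPH_OPEN,np.ones((5,5)))
n,l,st,ce=cv2.connectedComponentsWithStats(m)
for i in range(1,n):
    if 300<st[i,4]<2000: print(st[i],ce[i],tm(ce[i],.013))
print('ros manual',tm([(241,202),(324,196),(242,238),(323,237)],.016).tolist())
print('panel top',tm([(226,82),(330,79),(332,156),(230,160)],.024).tolist(), tm([(226,82),(330,79),(332,156),(230,160)],.024).mean(0))
print('line',tm([(196,171),(364,165)],.001).tolist())
E
```

```text
((0.5270938277244568, 0.07799137383699417), (0.23844732344150543, 0.2681863009929657), 2.4021239280700684)
[  7 144  87] [ 16  97 165] [ 17  95 178] [ 14 136 161] [  7 180 176]
[310 179  32  33 862] [325.45707657 195.33526682] [[ 0.0622 -0.0402]]
[226 186  32  31 796] [241.83040201 201.08919598] [[-0.0567 -0.0438]]
[228 220  31  33 815] [243.09325153 236.1607362 ] [[-0.0586 -0.0968]]
[310 221  31  30 759] [324.64163373 235.53886693] [[ 0.0607 -0.1007]]
ros manual [[-0.0576, -0.0443], [0.0597, -0.0404], [-0.06, -0.0985], [0.0579, -0.1018]]
panel top [[-0.0643, 0.1152], [0.0671, 0.1134], [0.0697, 0.0164], [-0.0672, 0.0166]] [0.001325 0.0654  ]
line [[-0.1202, -0.0001], [0.1184, -0.0012]]
```

Everything is within tolerance: the panel is 5 mm off and the rosettes are well inside. Next, the dial: take a close view.

```bash
python3 - <<'E'
from h import *
c=snap('side'); print(ray(c,[(395,343),(450,368),(457,352),(402,330)],.02).round(3).tolist())
c=snap('scene'); print(ray(c,[(216,393),(238,394)],.02).round(3).tolist())
E
python3 plan.py  .63,-.30,.25,0
```

```text
[[0.611, -0.416, 0.02], [0.685, -0.518, 0.02], [0.725, -0.493, 0.02], [0.646, -0.393, 0.02]]
[[0.684, -0.52, 0.02], [0.732, -0.487, 0.02]]
t 20.6 now [0.524  0.0796 0.3177] psi 0.0 tilt [-0.003  0.001] F [-0.   0.  -0.5] open 0.0652 q1,q6 [0.05 0.05]
(0.63, -0.3, 0.25) -0.759,0.212,0.134,-0.002,-0.001,0.000
```

Request:
jog_arm(
  motion=[0.7,-0.759,0.212,0.134,-0.002,0,0,0.7,-0.759,0.212,0.134,-0.002,0,0,0.7,-0.759,0.212,0.134,-0.002,0,0,0.7,-0.759,0.212,0.134,-0.002,0,0,0.7,-0.759,0.212,0.134,-0.002,0,0,0.7,-0.759,0.212,0.134,-0.002,0,0,0.7,-0.759,0.212,0.134,-0.002,0,0,0.7,-0.759,0.212,0.134,-0.002,0,0],
)

```text
t: 21.45
tool_pos: [0.6286, -0.3017, 0.2476]
orientation: [-2.22, -2.218, 0.0]
force: [1.4, -0.7, 0.3]
opening: 0.0648
```

Request:
jog_arm(
  motion=[0.7,0,0,0,0,0,0,0.7,0,0,0,0,0,0,0.7,0,0,0,0,0,0],
)

```text
t: 21.75
tool_pos: [0.6281, -0.3009, 0.2472]
orientation: [-2.219, -2.217, 0.0]
force: [0.1, 0.4, 1.1]
opening: 0.065
```

```bash
python3 - <<'E'
from h import *
c=snap('wrist','w9.png'); print(c['s']['tool_pos'],c['s']['dq'].round(3))
f=c['frame']
p=proj(c,[.648,-.235,.06])[0].astype(int);print(p)
u,v=p; y0=max(v-75,0)
cv2.imwrite('pics/w9c.png',cv2.resize(f[y0:y0+150,u-75:u+75],None,fx=4,fy=4,interpolation=2)[:,:,::-1]); print(u-75,y0)
E
```

```text
[ 0.62805645 -0.3008884   0.2471862 ] [ 0.02  -0.03  -0.005  0.    -0.002 -0.002]
[299 121]
224 46
```

View pics/w9c.png

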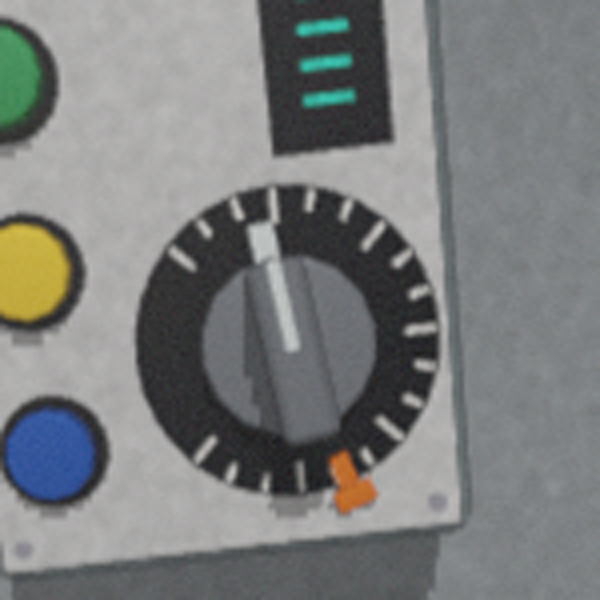

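```bash
python3 - <<'E'
from h import *
c=snap('wrist'); u0,v0=224,46
def q(pts,z): return ray(c,np.array(pts)/4.+[u0,v0]-.375,z)[:,:2]
ctr=q([(137,340),(438,335),(289,184),(290,495)],.056); print(ctr.round(4).tolist())
C=np.array([(ctr[0]+ctr[1])[0]/2,(ctr[2]+ctr[3])[1]/2]); print('C',C)
def ang(p): d=p-C; return np.degrees(np.arctan2(d[:,1],d[:,0])).round(1), np.hypot(*d.T).round(4)
print('ptr',ang(q([(262,242),(256,225),(268,260)],.057)))
print('marker tip,body',ang(q([(338,453),(342,465),(352,498)],.058)))
print('ticks first/last',ang(q([(183,258),(205,450)],.056)))
print('bar top line',q([(268,262),(292,350)],.093), ang(q([(270,258),(293,350)],.093)))
e=q([(270,258),(310,440)],.093); print('bar ends',e,np.degrees(np.arctan2(*(e[0]-e[1])[::-1])))
f=c['frame'];hsv=cv2.cvtColor(f,cv2.COLOR_RGB2HSV)
m=cv2.inRange(hsv,(5,150,120),(20,255,255)); ys,xs=np.where(m[100:200,250:350]); ys+=100;xs+=250
P=ray(c,np.c_[xs,ys],.058)[:,:2]; d=np.hypot(*(P-C).T); print('orange r range',d.min(),d.max(),len(d),ang(P[d<d.min()+.004].mean(0)[None]),ang(P.mean(0)[None]))
dark=(hsv[:,:,2]<60).astype(np.uint8); dark[:46+40]=0;dark[180:]=0;dark[:,:255]=0;dark[:,345:]=0
dark=cv2.morphologyEx(dark,cv2.MORPH_CLOSE,np.ones((9,9)))
cs=max(cv2.findContours(dark,0,1)[0],key=cv2.contourArea); el=cv2.fitEllipse(cv2.convexHull(cs)); print(el, ray(c,[el[0]],.056)[0])
E
```

```text
[[0.6067, -0.2444], [0.6834, -0.2431], [0.645, -0.2067], [0.6462, -0.2841]]
C [ 0.64504642 -0.24539942]
ptr (array([104.9, 105.8, 104. ]), array([0.0258, 0.0301, 0.0213]))
marker tip,body (array([-64. , -64.6, -66.2]), array([0.0305, 0.0338, 0.0428]))
ticks first/last (array([ 141.3, -128.1]), array([0.0338, 0.0342]))
bar top line [[ 0.63886287 -0.22521921]
 [ 0.64452302 -0.24460931]] (array([105.3, 110.4]), array([0.0218, 0.0008]))
bar ends [[ 0.63930521 -0.22435342]
 [ 0.64898949 -0.26513278]] 103.35913181661567
orange r range 0.030593284356365696 0.04475920324520742 86 (array([-65.8]), array([0.0325])) (array([-65.6]), array([0.0387]))
((294.7156677246094, 130.78515625), (73.758056640625, 75.93421173095703), 11.34807014465332) [ 0.64428431 -0.24452158  0.056     ]
```

```bash
python3 plan.py  .645,-.246,.11,14.5 .645,-.246,.068,14.5
```

```text
t 21.9 now [ 0.6288 -0.3003  0.2488] psi 0.0 tilt [-0.001  0.002] F [-0.4  0.2  0.3] open 0.0652 q1,q6 [-0.52 -0.52]
(0.645, -0.246, 0.11) 0.108,0.033,0.278,-0.001,-0.001,-0.161
(0.645, -0.246, 0.068) 0.108,0.033,0.362,-0.001,-0.001,-0.161
```

Request:
jog_arm(
  motion=[0.45,0.108,0.033,0.2,-0.001,-0.001,-0.161,0.45,0.108,0.033,0.278,-0.001,-0.001,-0.161,0.45,0.108,0.033,0.278,-0.001,-0.001,-0.161,0.45,0.108,0.033,0.278,-0.001,-0.001,-0.161,0.45,0.108,0.033,0.278,-0.001,-0.001,-0.161,0.45,0.108,0.033,0.278,-0.001,-0.001,-0.161],
)

```text
t: 22.45
tool_pos: [0.6471, -0.2473, 0.1146]
orientation: [1.92, 2.48, 0.003]
force: [-0.6, -0.1, 0.7]
opening: 0.0419
```

```bash
python3 plan.py  .645,-.246,.068,14.5;python3 - <<'E'
from h import *
c=snap('wrist','w10.png')
c=snap('side'); cv2.imwrite('pics/s10.png',cv2.resize(c['frame'][200:330,280:440],None,fx=4,fy=4)[:,:,::-1])
E
```

```text
t 22.4 now [ 0.6471 -0.2473  0.1146] psi 14.5 tilt [ 0.006 -0.002] F [-0.6 -0.1  0.7] open 0.0419 q1,q6 [-0.44 -0.69]
(0.645, -0.246, 0.068) 0.004,-0.004,0.093,0.003,0.002,0.000
```

View pics/w10.png

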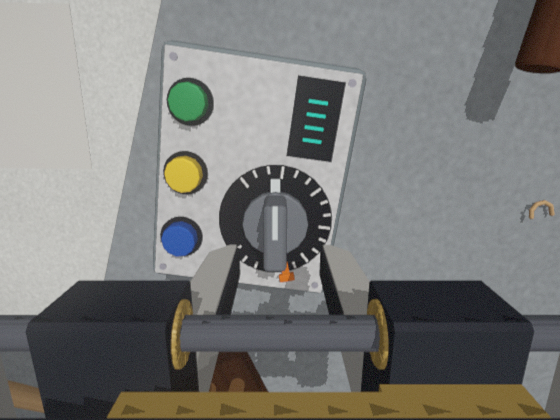

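View pics/s10.png

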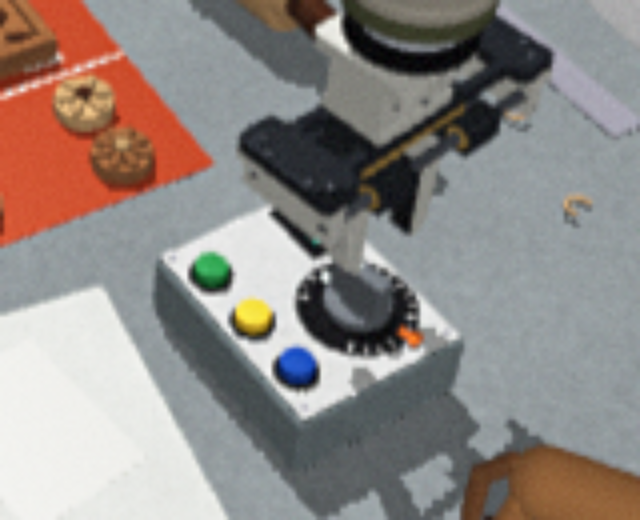

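The bar is square to the jaws, at (274,230). Going down and gripping.

Request:
jog_arm(
  motion=[0.45,0.004,-0.005,0.04,0.003,0.002,0,0.45,0.004,-0.005,0.08,0.003,0.002,0,0.45,0.004,-0.005,0.092,0.003,0.002,0,0.45,0.004,-0.005,0.092,0.003,0.002,0,0,0.004,-0.005,0.092,0.003,0.002,0,0,0.004,-0.005,0.092,0.003,0.002,0,0,0.004,-0.005,0.092,0.003,0.002,0,0,0.004,-0.005,0.092,0.003,0.002,0],
  grip_force=12,
)

```text
t: 23.35
tool_pos: [0.6447, -0.2468, 0.0692]
orientation: [1.923, 2.482, 0.0]
force: [-14.5, -4.6, 7.9]
opening: 0.0147
```

```bash
python3 plan.py  .645,-.246,.068,14.5 .645,-.246,.068,-44 .645,-.246,.068,-70
```

```text
t 23.4 now [ 0.6447 -0.2468  0.0692] psi 14.5 tilt [ 0.001 -0.001] F [-14.5  -4.6   7.9] open 0.0147 q1,q6 [-0.44 -0.69]
(0.645, -0.246, 0.068) 0.001,0.001,0.002,0.001,0.001,-0.000
(0.645, -0.246, 0.068) 0.001,0.001,0.002,0.001,0.000,0.650
(0.645, -0.246, 0.068) 0.001,0.001,0.002,0.001,0.000,0.939
```

Request:
jog_arm(
  motion=[0,0,-0.004,-0.002,0,0,0,0,0,-0.004,-0.002,0,0,0],
)

```text
t: 23.55
tool_pos: [0.6441, -0.2469, 0.0696]
orientation: [1.921, 2.481, 0.003]
force: [10.1, -0.5, -9.5]
opening: 0.0142
```

Request:
jog_arm(
  motion=[0,0,0.002,0.001,0,0,0,0,0,0.002,0.001,0,0,0.05,0,0,0.002,0.001,0,0,0.13,0,0,0.002,0.001,0,0,0.21,0,0,0.002,0.001,0,0,0.29,0,0,0.002,0.001,0,0,0.37,0,0,0.002,0.001,0,0,0.45,0,0,0.002,0.001,0,0,0.45],
)

```text
t: 24.35
tool_pos: [0.6431, -0.2467, 0.0694]
orientation: [2.668, 1.658, 0.0]
force: [-10.0, 0.6, 7.6]
opening: 0.0139
```

```bash
python3 plan.py  .6445,-.246,.069,-71 ; python3 - <<'E'
from h import *
c=snap('wrist','w11.png')
E
```

```text
t 24.4 now [ 0.6431 -0.2467  0.0694] psi -26.3 tilt [ 0. -0.] F [-10.    0.6   7.6] open 0.0139 q1,q6 [-0.44  0.02]
(0.6445, -0.246, 0.069) 0.003,0.002,0.001,0.000,-0.000,0.497
```

View pics/w11.png

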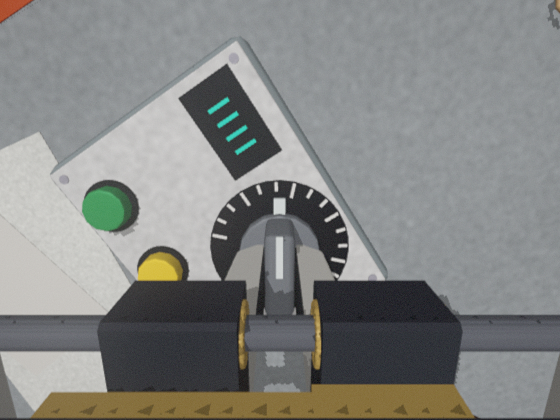

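The dial turns with the gripper; its pointer mark is at (279,205).

Request:
jog_arm(
  motion=[0,0,-0.001,0,0,0,0.08,0,0,-0.001,0,0,0,0.16,0,0,-0.001,0,0,0,0.24,0,0,-0.001,0,0,0,0.32,0,0,-0.001,0,0,0,0.4,0,0,-0.001,0,0,0,0.48,0,0,-0.001,0,0,0,0.56,0,0,-0.001,0,0,0,0.64],
)

```text
t: 25.2
tool_pos: [0.6421, -0.2455, 0.0695]
orientation: [-3.136, -0.165, 0.001]
force: [-3.4, 4.0, 3.1]
opening: 0.0141
```

```bash
python3 plan.py  .6435,-.2465,.069,-155.5
```

```text
t 25.2 now [ 0.6421 -0.2455  0.0695] psi -84.0 tilt [-0.001  0.001] F [-3.4  4.   3.1] open 0.0141 q1,q6 [-0.44  1.03]
(0.6435, -0.2465, 0.069) 0.003,0.002,0.001,-0.001,0.001,0.795
```

Request:
jog_arm(
  motion=[0,0,0.001,0,0,0,0.09,0,0,0.001,0,0,0,0.17,0,0,0.001,0,0,0,0.25,0,0,0.001,0,0,0,0.33,0,0,0.001,0,0,0,0.41,0,0,0.001,0,0,0,0.49,0,0,0.001,0,0,0,0.57,0,0,0.001,0,0,0,0.64],
)

```text
t: 26.0
tool_pos: [0.6427, -0.2441, 0.0695]
orientation: [-2.823, 1.371, 0.003]
force: [1.9, 6.3, -0.6]
opening: 0.0138
```

```bash
python3 plan.py  .6435,-.2465,.069,-155.5; python3 - <<'E'
from h import *
c=snap('wrist','w12.png')
E
```

```text
t 26.0 now [ 0.6427 -0.2441  0.0695] psi -141.8 tilt [-0.     0.004] F [ 1.9  6.3 -0.6] open 0.0138 q1,q6 [-0.44  2.03]
(0.6435, -0.2465, 0.069) 0.005,0.002,0.001,-0.001,0.002,0.152
```

View pics/w12.png

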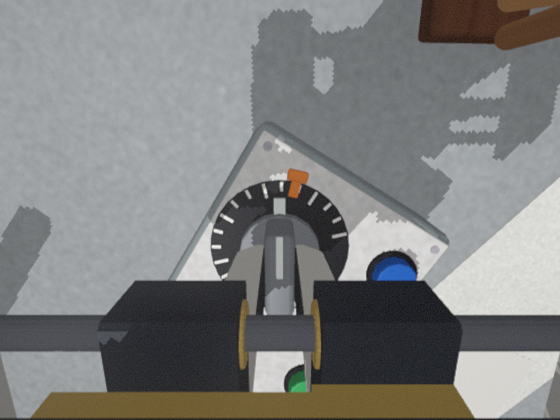

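Request:
jog_arm(
  motion=[0,0.002,0.001,0,0,0,0.08,0,0.002,0.001,0,0,0,0.15,0,0.002,0.001,0,0,0,0.15,0,0.002,0.001,0,0,0,0.15],
)

```text
t: 26.45
tool_pos: [0.6431, -0.2438, 0.0695]
orientation: [-2.638, 1.698, 0.005]
force: [-0.2, 4.7, 0.5]
opening: 0.0141
```

```bash
python3 plan.py  .6435,-.2465,.069,-155.5; python3 - <<'E'
from h import *
c=snap('wrist','w13.png')
cv2.imwrite('pics/w13c.png',cv2.resize(c['frame'][130:290,190:370],None,fx=4,fy=3.6,interpolation=2)[:,:,::-1]) if 0 else cv2.imwrite('pics/w13c.png',cv2.resize(c['frame'][140:290,190:370],None,fx=4,fy=4,interpolation=2)[:,:,::-1])
E
```

```text
t 26.4 now [ 0.6431 -0.2438  0.0695] psi -155.5 tilt [-0.     0.006] F [-0.2  4.7  0.5] open 0.0141 q1,q6 [-0.44  2.27]
(0.6435, -0.2465, 0.069) 0.005,0.001,0.001,-0.001,0.003,-0.000
```

View pics/w13c.png

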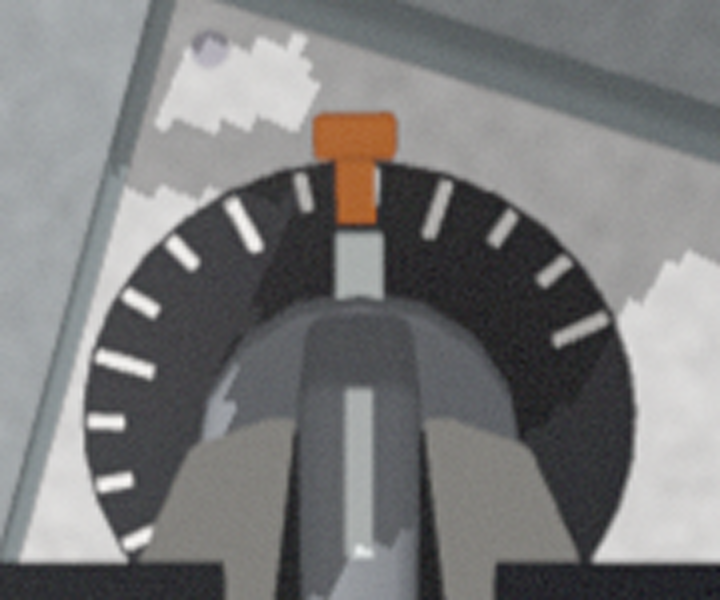

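The pointer is aligned with the marker to about 1°. Release and rise, then check the whole scene before pressing any key.

Request:
jog_arm(
  motion=[0.45,0,0,0,0,0,0,0.45,0,0,0,0,0,0,0.45,0,0,0,0,0,0,0.45,0,0,-0.04,0,0,0,0.45,0,0,-0.14,0,0,0,0.45,0,0,-0.24,0,0,-0.09,0.45,0,0,-0.34,0,0,-0.18,0.45,0,0,-0.36,0,0,-0.27],
)

```text
t: 27.3
tool_pos: [0.6458, -0.2465, 0.259]
orientation: [-2.94, 1.095, -0.016]
force: [0.7, -0.4, 1.6]
opening: 0.0417
```

```bash
python3 plan.py  .60,-.20,.30,-80 .60,-.20,.3,0
```

```text
t 27.3 now [ 0.6458 -0.2465  0.259 ] psi -130.9 tilt [ 0.011 -0.   ] F [ 0.7 -0.4  1.6] open 0.0417 q1,q6 [-0.44  1.84]
(0.6, -0.2, 0.3) -0.130,-0.011,-0.083,-0.002,-0.007,-0.565
(0.6, -0.2, 0.3) -0.130,-0.011,-0.083,0.004,-0.008,-1.454
```

Request:
jog_arm(
  motion=[0,-0.13,-0.011,-0.083,0,-0.007,-0.09,0,-0.13,-0.011,-0.083,0,-0.007,-0.18,0,-0.13,-0.011,-0.083,0,-0.007,-0.27,0,-0.13,-0.011,-0.083,0,-0.007,-0.36,0,-0.13,-0.011,-0.083,0,-0.007,-0.45,0,-0.13,-0.011,-0.083,0,-0.007,-0.54,0,-0.13,-0.011,-0.083,0,-0.007,-0.63,0,-0.13,-0.011,-0.083,0,-0.007,-0.72],
)

```text
t: 28.1
tool_pos: [0.5998, -0.2002, 0.3002]
orientation: [-3.07, -0.661, -0.001]
force: [0.2, 0.1, -0.5]
opening: 0.0004
```

```bash
python3 plan.py  .58,-.10,.38,0
```

```text
t 28.1 now [ 0.5998 -0.2002  0.3002] psi -65.7 tilt [0.001 0.001] F [ 0.2  0.1 -0.5] open 0.0004 q1,q6 [-0.4   0.74]
(0.58, -0.1, 0.38) 0.047,-0.199,-0.159,0.000,-0.001,-0.730
```

Request:
jog_arm(
  motion=[0,0.047,-0.199,-0.159,0,0,-0.73,0,0.047,-0.199,-0.159,0,0,-0.73,0,0.047,-0.199,-0.159,0,0,-0.73,0,0.047,-0.199,-0.159,0,0,-0.73,0,0.047,-0.199,-0.159,0,0,-0.73,0,0.047,-0.199,-0.159,0,0,-0.73,0,0.047,-0.199,-0.159,0,0,-0.73,0,0.047,-0.199,-0.159,0,0,-0.73],
)

```text
t: 28.9
tool_pos: [0.5802, -0.1001, 0.38]
orientation: [2.215, 2.228, 0.002]
force: [-0.1, -0.5, -0.4]
opening: 0.0007
```

```bash
python3 - <<'E'
from h import *
c=snap('wrist','w14.png'); print(c['s']['tool_pos'],c['s']['dq'].round(3))
E
```

```text
[ 0.58016655 -0.10012538  0.38001546] [-0.003  0.     0.001 -0.002 -0.001 -0.977]
```

View pics/w14.png

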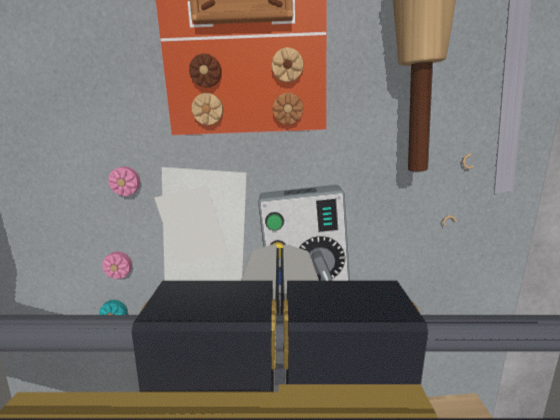

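The rosettes are unchanged, at (205,70), (288,65), (207,109) and (288,108). Side view for the panel and dial:

```bash
python3 - <<'E'
from h import *
c=snap('side'); f=c['frame'][150:330,200:410]
cv2.imwrite('pics/s14.png',cv2.resize(f,None,fx=3.2,fy=3.2,interpolation=2)[:,:,::-1])
E
python3 plan.py .573,-.186,.10,6.5 .573,-.186,.072,6.5
```

```text
t 29.0 now [ 0.5802 -0.1002  0.38  ] psi 0.1 tilt [0.001 0.001] F [1.  0.1 0.2] open 0.0005 q1,q6 [-0.26 -0.26]
(0.573, -0.186, 0.1) -0.172,-0.015,0.560,0.001,-0.000,-0.071
(0.573, -0.186, 0.072) -0.172,-0.015,0.616,0.001,-0.000,-0.071
```

View pics/s14.png

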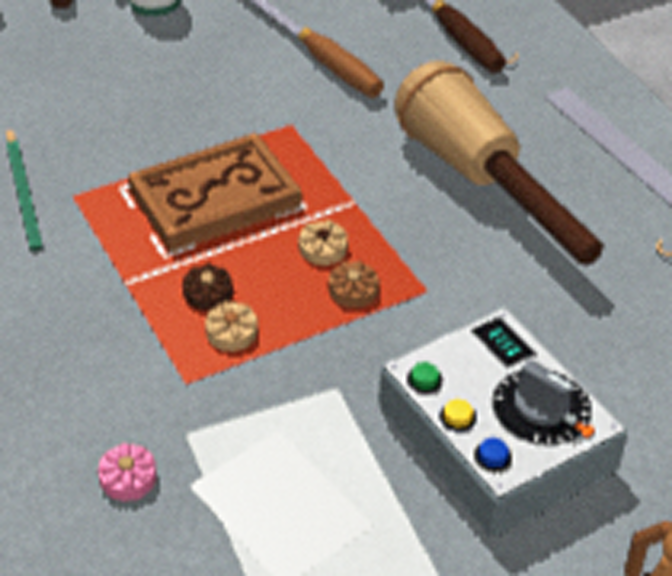

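The panel looks unchanged, but I'll check its position numerically from both fixed cameras.

```bash
python3 - <<'E'
from pan import *
for n in ['scene','side']:
    c=snap(n); hsv=cv2.cvtColor(c['frame'],cv2.COLOR_RGB2HSV)
    r=[r for r in mats(c,(0,150,90),(12,255,255)) if .2<r[1][0]<.28]; print(n,r[:1])
    f=c['frame']; u,v=proj(c,[.525,.147,.02])[0].astype(int)
    cv2.imwrite(f'pics/{n}p.png',cv2.resize(f[v-40:v+40,u-60:u+60],None,fx=6,fy=6,interpolation=2)[:,:,::-1]); print(u-60,v-40)
    # expected outlines of frame-centred panel top
    a=np.radians(2.42); X=np.array([np.cos(a),np.sin(a)]);Y=np.array([-X[1],X[0]])
    C=np.array([.5275,.0775])+.07*Y
    for z in(0.024,): print([((proj(c,[*(C+sx*.07*X+sy*.05*Y),z])[0]-[u-60,v-40])*6).round().tolist() for sx,sy in [(-1,1),(1,1),(1,-1),(-1,-1)]])
E
```

```text
scene [((0.5286298394203186, 0.07618807256221771), (0.23376955091953278, 0.26478254795074463), 2.1057536602020264)]
249 158
[[307.0, 120.0], [519.0, 233.0], [426.0, 357.0], [209.0, 238.0]]
side [((0.5259236097335815, 0.0802418664097786), (0.23776303231716156, 0.2724897861480713), 2.4279022216796875)]
206 167
[[196.0, 219.0], [440.0, 139.0], [527.0, 250.0], [274.0, 337.0]]
```

View pics/sidep.png

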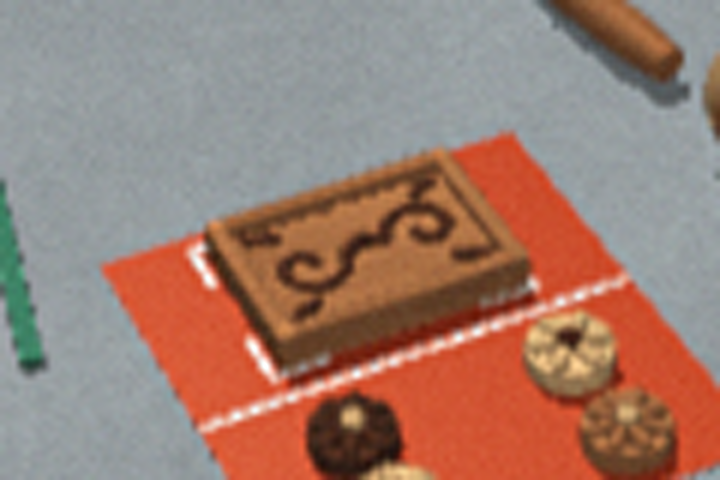

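View pics/scenep.png

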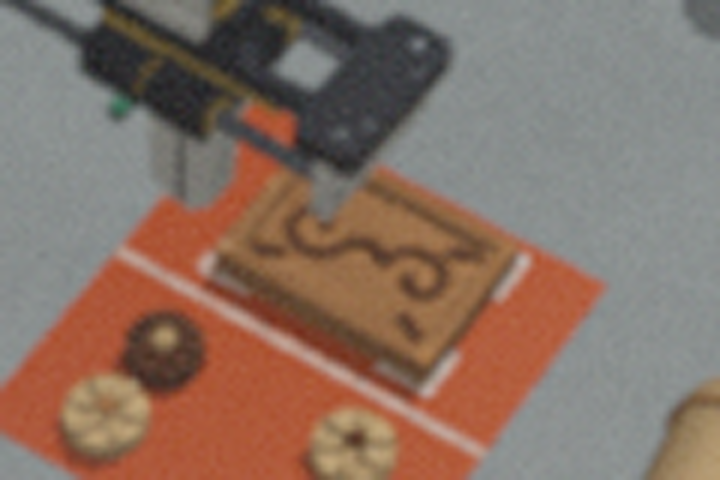

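The panel is within about 5 mm of the frame in both views. Next, the green key.

Request:
jog_arm(
  motion=[0,-0.172,-0.015,0.2,0.001,0,-0.071,0,-0.172,-0.015,0.3,0.001,0,-0.071,0,-0.172,-0.015,0.4,0.001,0,-0.071,0,-0.172,-0.015,0.48,0.001,0,-0.071,0,-0.172,-0.015,0.54,0.001,0,-0.071,0,-0.172,-0.015,0.58,0.001,0,-0.071,0,-0.172,-0.015,0.58,0.001,0,-0.071,0,-0.172,-0.015,0.58,0.001,0,-0.071],
)

```text
t: 29.9
tool_pos: [0.5711, -0.1853, 0.0881]
orientation: [-2.097, -2.332, 0.002]
force: [-0.0, -1.2, 0.1]
opening: 0.0006
```

```bash
python3 plan.py .573,-.186,.061,6.5; python3 - <<'E'
from h import *
c=snap('wrist','w15.png')
E
```

```text
t 29.9 now [ 0.5711 -0.1853  0.0881] psi 6.1 tilt [-0.005  0.003] F [-0.  -1.2  0.1] open 0.0006 q1,q6 [-0.4  -0.51]
(0.573, -0.186, 0.061) -0.002,0.004,0.054,-0.003,-0.002,-0.005
```

View pics/w15.png

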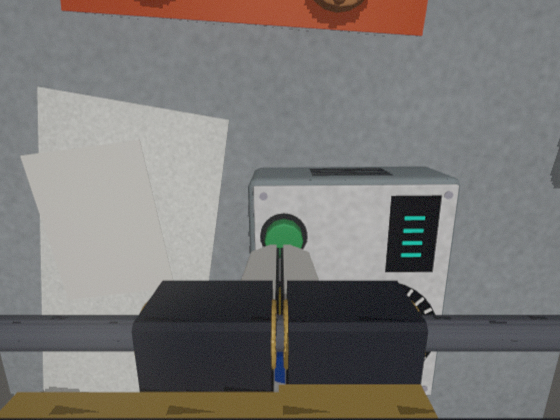

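The fingertips are over the green key, at (283,235).

Request:
jog_arm(
  motion=[0,-0.002,0.004,0.025,-0.003,-0.002,0,0,-0.002,0.004,0.04,-0.003,-0.002,0,0,-0.002,0.004,0.048,-0.003,-0.002,0,0,-0.002,0.004,0.054,-0.003,-0.002,0,0,-0.002,0.004,0.055,-0.003,-0.002,0,0,-0.002,0.004,0.055,-0.003,-0.002,0],
)

```text
t: 30.55
tool_pos: [0.5756, -0.1866, 0.0641]
orientation: [2.096, 2.333, 0.003]
force: [-0.1, 0.7, 3.1]
opening: 0.0006
```

```bash
python3 plan.py .573,-.186,.061,6.5; python3 - <<'E'
from h import *
c=snap('side'); f=c['frame'][220:320,300:420]
cv2.imwrite('pics/s15.png',cv2.resize(f,None,fx=5,fy=5,interpolation=2)[:,:,::-1])
E
```

```text
t 30.6 now [ 0.5756 -0.1866  0.0641] psi 6.1 tilt [ 0.005 -0.002] F [-0.1  0.7  3.1] open 0.0006 q1,q6 [-0.4  -0.51]
(0.573, -0.186, 0.061) 0.002,-0.005,0.006,0.003,0.002,-0.004
```

View pics/s15.png

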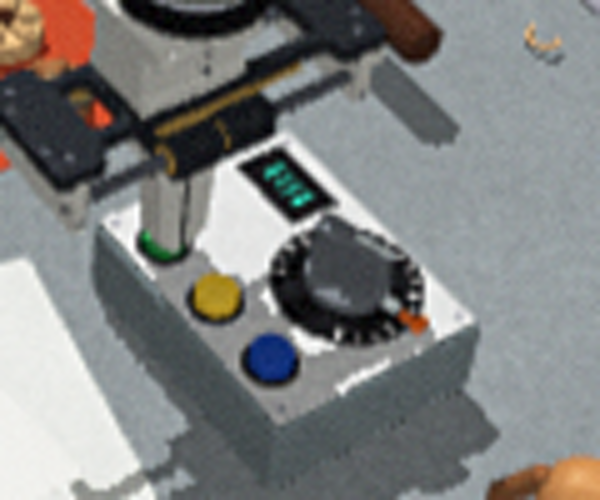

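Force is 3 N and the key is only partly down, so press about 4 mm further.

Request:
jog_arm(
  motion=[0,0,-0.004,0.004,0,0,0,0,0,-0.004,0.008,0,0,0,0,0,-0.004,0.009,0,0,0,0,0,-0.004,0.009,0,0,0,0,0,-0.004,0.009,0,0,0],
)

```text
t: 31.1
tool_pos: [0.5744, -0.1871, 0.0612]
orientation: [2.095, 2.332, 0.005]
force: [-0.8, 2.0, 11.7]
opening: 0.0004
```

11.7 N is past the 5 N stop, so the green key is fully pressed. On to yellow.

Request:
jog_arm(
  motion=[0,0,0,-0.01,0,0,0,0,0,0,-0.04,0,0,0,0,0,0,-0.05,0,0,0,0,0,0,-0.05,0,0,0],
)

```text
t: 31.5
tool_pos: [0.5749, -0.1875, 0.0876]
orientation: [2.093, 2.33, 0.005]
force: [-0.3, 0.0, -0.4]
opening: 0.0004
```

```bash
python3 plan.py .578,-.231,.085,6.5 .578,-.231,.061,6.5
```

```text
t 31.5 now [ 0.5749 -0.1875  0.0876] psi 6.1 tilt [ 0.009 -0.004] F [-0.3  0.  -0.4] open 0.0004 q1,q6 [-0.4  -0.51]
(0.578, -0.231, 0.085) -0.087,-0.003,0.006,0.005,0.003,-0.004
(0.578, -0.231, 0.061) -0.087,-0.004,0.054,0.005,0.003,-0.004
```

Request:
jog_arm(
  motion=[0,-0.087,-0.003,0.004,0.005,0.003,0,0,-0.087,-0.003,0.006,0.005,0.003,0,0,-0.087,-0.004,0.03,0.005,0.003,0,0,-0.087,-0.004,0.04,0.005,0.003,0,0,-0.087,-0.004,0.048,0.005,0.003,0,0,-0.087,-0.004,0.054,0.005,0.003,0,0,-0.087,-0.004,0.056,0.005,0.003,0,0,-0.087,-0.004,0.056,0.005,0.003,0],
)

```text
t: 32.3
tool_pos: [0.577, -0.2301, 0.0611]
orientation: [-2.097, -2.337, 0.0]
force: [-10.9, 3.6, 16.3]
opening: 0.0005
```

```bash
python3 plan.py .578,-.231,.061,6.5
```

```text
t 32.3 now [ 0.577  -0.2301  0.0611] psi 6.2 tilt [-0.001  0.001] F [-10.9   3.6  16.3] open 0.0005 q1,q6 [-0.46 -0.57]
(0.578, -0.231, 0.061) -0.002,0.002,0.000,-0.001,-0.001,-0.004
```

Yellow bottomed too, at 16 N and z = 0.061. Next, blue.

Request:
jog_arm(
  motion=[0,0,0,0,0,0,0,0,0,0,-0.02,0,0,0,0,0,0,-0.05,0,0,0,0,0,0,-0.05,0,0,0],
)

```text
t: 32.7
tool_pos: [0.5788, -0.2305, 0.0893]
orientation: [2.096, 2.337, 0.002]
force: [0.3, -0.3, -0.3]
opening: 0.0002
```

```bash
python3 plan.py .583,-.275,.085,6.5 .583,-.275,.061,6.5; python3 - <<'E'
from h import *
c=snap('side'); f=c['frame'][170:320,250:420]
cv2.imwrite('pics/s16.png',cv2.resize(f,None,fx=4,fy=4,interpolation=2)[:,:,::-1])
E
```

```text
t 32.7 now [ 0.5788 -0.2305  0.0893] psi 6.2 tilt [ 0.003 -0.001] F [ 0.3 -0.3 -0.3] open 0.0002 q1,q6 [-0.46 -0.57]
(0.583, -0.275, 0.085) -0.089,-0.001,0.009,0.002,0.001,-0.003
(0.583, -0.275, 0.061) -0.089,-0.001,0.057,0.002,0.001,-0.003
```

View pics/s16.png

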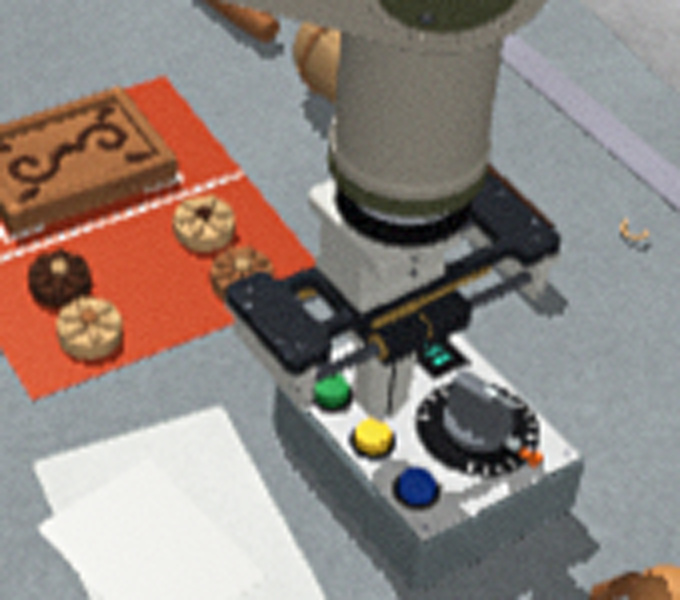

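The keys have sprung back up, the rosettes and panel are unmoved, and the dial is still set. Pressing blue.

Request:
jog_arm(
  motion=[0,-0.089,-0.001,0.004,0.002,0.001,0,0,-0.089,-0.001,0.009,0.002,0.001,0,0,-0.089,-0.001,0.032,0.002,0.001,0,0,-0.089,-0.001,0.043,0.002,0.001,0,0,-0.089,-0.001,0.051,0.002,0.001,0,0,-0.089,-0.001,0.057,0.002,0.001,0,0,-0.089,-0.001,0.059,0.002,0.001,0,0,-0.089,-0.001,0.059,0.002,0.001,0],
)

```text
t: 33.55
tool_pos: [0.582, -0.2739, 0.061]
orientation: [-2.095, -2.337, 0.002]
force: [-13.5, 4.7, 23.4]
opening: 0.0003
```

Request:
jog_arm(
  motion=[0,0,0,0,0,0,0,0,0,0,-0.02,0,0,0,0,0,0,-0.1,0,0,0,0,0,0,-0.2,0,0,0,0,0,0,-0.3,0,0,0,0,0.1,0,-0.4,0,0,0,0,0.2,0,-0.45,0,0,0,0,0.3,0,-0.5,0,0,0],
)

```text
t: 34.35
tool_pos: [0.5693, -0.1513, 0.2983]
orientation: [-2.096, -2.337, 0.0]
force: [1.0, -0.3, -0.6]
opening: 0.0003
```

```bash
python3 plan.py .55,.03,.35,0
```

```text
t 34.4 now [ 0.5693 -0.1513  0.2983] psi 6.2 tilt [-0.002  0.001] F [ 1.  -0.3 -0.6] open 0.0003 q1,q6 [-0.35 -0.46]
(0.55, 0.03, 0.35) 0.365,0.001,-0.103,-0.001,-0.001,0.069
```

Request:
jog_arm(
  motion=[0.7,0.365,0,-0.103,0,0,0.069,0.7,0.365,0,-0.103,0,0,0.069,0.7,0.365,0,-0.103,0,0,0.069,0.7,0.365,0,-0.103,0,0,0.069,0.7,0.365,0,-0.103,0,0,0.069,0.7,0.365,0,-0.103,0,0,0.069,0.7,0.365,0,-0.103,0,0,0.069,0.7,0.365,0,-0.103,0,0,0.069],
)

```text
t: 35.15
tool_pos: [0.5495, 0.0289, 0.3492]
orientation: [-2.221, -2.218, 0.002]
force: [-0.3, -0.5, -0.1]
opening: 0.0599
```

```bash
python3 - <<'E'
from pan import *
c=snap('wrist','w17.png'); f=c['frame']; hsv=cv2.cvtColor(f,cv2.COLOR_RGB2HSV); print(c['s']['dq'].round(3))
r=[r for r in mats(c,(0,150,100),(12,255,255)) if .2<r[1][0]<.28]; print(r)
s=snap('side'); cv2.imwrite('pics/s17.png',cv2.resize(s['frame'][150:330,200:410],None,fx=3.2,fy=3.2,interpolation=2)[:,:,::-1])
E
```

```text
[-0.006 -0.001 -0.004  0.002  0.     0.   ]
[((0.5271146893501282, 0.0780499130487442), (0.2384101301431656, 0.26811641454696655), 2.3924877643585205)]
```

View pics/w17.png

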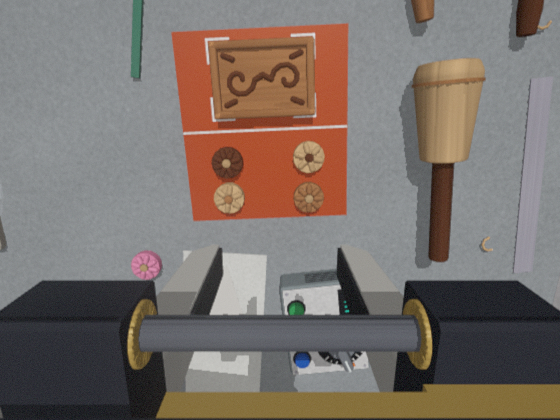

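View pics/s17.png

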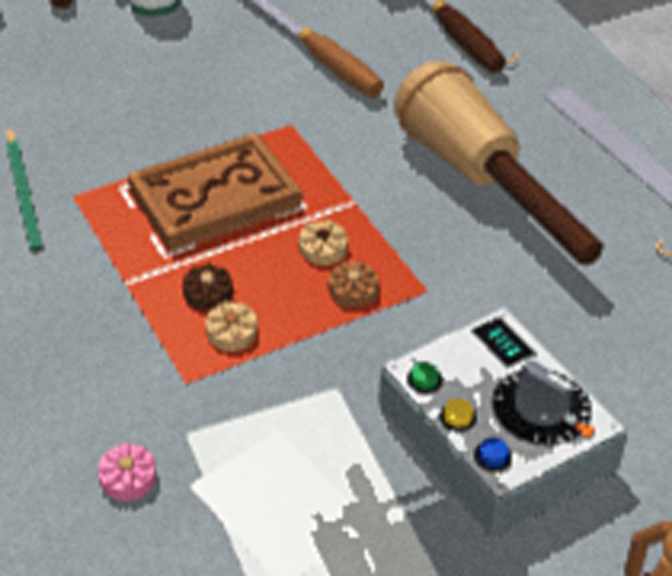

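Everything is in place: panel at (262,78) in its frame, rosettes at (228,163), (309,157), (229,198) and (308,197), pointer at the marker, keys up and arm clear. Handing in.

```bash
python3 -c "
from plant import close_job; print(close_job())"
```

```text
the job is handed in; nothing more can be done
None
```

The job is done and handed in at about 35 s of the 210 s. No verdict was reported, so the results below are my own checks.

- **Panel:** I slid it into the printed frame without lifting it. It measured about 5 mm off the frame centre (limit 12 mm) and within about 1° of the mat's direction.
- **Rosettes:** All four were there, and each is face up on the right half of the mat. In the mat's frame they measured about (62, −40), (−57, −44), (−59, −97) and (61, −101) mm, so the closest two are about 53 mm apart.
- **Dial:** I turned it about 170° clockwise, and the pointer stood within about 1° of the orange marker.
- **Keys:** I pressed green, yellow and blue one at a time, in that order. Each went to its stop (12, 16 and 23 N) with the fingertips at 61 mm. My first push on green stopped at 3 N, part of the way down, so I pressed it further before going on.

The last wrist and side pictures showed the panel and rosettes unmoved, the pointer still at the marker, the keys up and the arm clear. I saw no sign that anything had been knocked aside.

The cameras disagreed by 2–6 mm in places. I averaged them for the rosette and key positions, and relied on the wrist view for the panel fit and the dial.

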